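Sort welded slide latches and load the blasting carrier

ROBOT

A 6-joint arm with a two-finger parallel gripper is mounted at the origin on the work surface. World frame = base frame: x ahead of the robot, y to its left, z up, the work surface at z = 0. Lengths are in mm, angles in rad, forces in N, time in s.
With the tool pointing down it reaches from about 225 to 875 mm from the base axis. Payload 3.4 kg.
Tool frame: the origin (TCP) lies midway between the tips of the shut fingers; the grasp point (between the pads) lies ctrl.tcp_to_grasp behind it (ctrl.tcp_to_grasp is the distance from the TCP to the grasp point, in mm); z points along the fingers, y is the direction in which the jaws open and shut (so a half turn about z gives the same grasp; the last joint's range is limited). The gripper opens to 85 mm and grips with 20 to 120 N. Pads are 22 mm wide; open, the fingers measure 114 mm over their backs; the gripper's body (76 mm by 85 mm) begins 54 mm behind the grasp point. The pads swing forward as they close: fully open they stand 13 mm farther back than shut.
Start: joints at [-1.347, 0.276, 1.505, -0, 1.361, -0.121], TCP at [194.356, -541.195, 195.828] pointing down, gripper open.
Joint ranges: [-2.89, 2.89], [-0.75, 2.08], [0.22, 2.7], [-1.18, 4.32], [0.11, 2.71], [-2.7, 2.7]. Speed limits (rad/s): [2.57, 2.57, 3.14, 3.14, 3.14, 3.14].

INTERFACE

Orientations are given as a unit quaternion [x, y, z, w].
In Python, from plant import ctrl, viewer gives the robot as it stands. The module is installed in compiled form; this text tells all that it offers.
- The arm moves only by the shell command python3 -m handwheel 'ROWS' [FORCE]. ROWS is JSON, a list of rows, each a list of 3 entries, a list of its own where there are three numbers: the shift along the tool's x, y, z in units of 60 mm (1.0 is 60 mm), then the turn, a rotation vector about the tool's x, y, z in units of 8 degrees (1.0 is 8 degrees), then the finger opening in mm, from 0 to 85.4. In form: [[[tx, ty, tz], [wx, wy, wz], grip], ...]. A call has 1 to 12 rows; each row shifts and turns the commanded pose from where the row before left it, along the tool's axes as they then stand; what a row does not reach is not made up. A row lasts 1/8 s, in which the tool goes at most 62.5 mm and 10.7 degrees, less where a joint would pass 70% of its speed; a pose out of reach is approached as far as the arm can. A call is refused whole if a number of a shift passes 1 or a number of a turn 1, either way. A call with a gripper value outside its range is refused whole. The fingers move at their own pace and stop on an object; FORCE is the grip in N (left out, the last holds). Time passes only in rows, so rows that do not move let the fingers close. It gives the time, the measured TCP pose, the force and the opening at its end, in the units of the state.
- ctrl.observe(): the state, without advancing time (a new reading comes with each control period).
- viewer.grab_frame(name): name is "side" or "top"; returns a dict with "frame" (384x512x3 uint8, red, green, blue), "range_z" (384x512 float32, mm along the optical axis (not along the pixel's ray), 0 where there is no reading), "fx", "fy", "cx", "cy" (pixels), "camera_from_world" (4x4, takes a point from world to camera coordinates). Camera axes: x right, y up, looking along -z (the intrinsics and any distortion apply to the point x, -y, -z); pixel columns grow to the right and rows downward; lengths in mm; the calibration is good to about 2 mm. A picture is of the moment at which its call begins.
- ctrl.close_job(): hands the job in, once; it reports no verdict.
Trained networks look in a picture, given as the dict that the camera call returned (one of the last four; its "shot" number tells which), for a name from the list of things; names that differ only in an ending like _2 or _b are one class to them, and where a whole thing is asked for, a point or a joint stands for the part that bears it (a point fixed in the world has none). Each returns a list of dicts, best first, with "conf" (0 to 1); they miss things now and then, are a little off and sometimes report something else, mostly with a low value. They report only what shows in the picture. A call takes as long as a camera call. They do not tell look-alikes from the thing itself.
- viewer.cut_out(picture, target): "mask" (384x512 bool, what is visible of it).
- viewer.spot_point(picture, target): "location" ([x, y, z] in mm, in world coordinates, good to about 4 mm: a listed point, or the origin of a listed thing).
The state is a dict: "time": time; "joint_positions": joint angles; "joint_vel": joint speeds; "joint_efforts": joint torques, N m; "eef_pos": TCP position; "tcp_rot": TCP orientation; "wrist_force": force on the tool from outside, world axes, zero at the start; "ft_torque": the same for the moment, N m; "opening": opening from 0.0 (shut) to 1.0 (fully open).
Only numpy, scipy, OpenCV 4.12 (cv2) and the standard library are available. Lean on these libraries where they do the work, as an engineer would, in place of code of your own. Each camera call takes 0.05 s, during which the arm holds its last target.

TASK

These slide latches have come from the try-out: the good ones have their bolt pushed home, the ones jammed by spatter still have it pulled out. Lay each latch whose bolt is home flat, plate down, in a bay of its own in the steel carrier, and put each one whose bolt is pulled out into the empty low red bin for rework, leaving the bolts as they are. Once the good ones are all in, swing the carrier's hold-down frame fully down over them and then turn the lock knob anticlockwise until it clicks over; do not disturb the other things on the table.

Things in the scene. Friction and masses are not known exactly. Their poses are not given: they have to be found in the camera images.
- latch_a: slide latch (all alike, 0.54 kg): dark base plate 100 x 56 x 6 mm, on it a bright square guide tube 90 x 28 mm along its x, 6 to 34 mm above the plate's underside, in it a round 16 mm bolt with a disc head (25 mm across, 10 mm thick) at the -x end. Origin: centre of the plate's underside; z up. May be absent.
- latch_b: slide latch like latch_a, same frame. May be absent.
- latch_c: slide latch like latch_a, same frame. May be absent.
- latch_d: slide latch like latch_a, same frame. May be absent.
- latch_e: slide latch like latch_a, same frame. May be absent.
- latch_f: slide latch like latch_a, same frame. May be absent.
- bolt_a (a joint): how far the bolt of latch_a is pulled out, m: 0 to 0.003 = home (head 46 to 56 mm from the origin, nose 58 mm the other way), 0.040 to 0.049 = pulled out (that much bare bar between tube and head, nose inside the tube, latch about 150 mm long). Friction holds it: 6 N moves a free bolt, 20 N a jammed one.
- bolt_b (a joint): bolt of latch_b, as bolt_a. None if absent.
- bolt_c (a joint): bolt of latch_c, as bolt_a. None if absent.
- bolt_d (a joint): bolt of latch_d, as bolt_a. None if absent.
- bolt_e (a joint): bolt of latch_e, as bolt_a. None if absent.
- bolt_f (a joint): bolt of latch_f, as bolt_a. None if absent.
- carrier: fixed steel carrier, origin on the table under its middle, y -141 to +109 mm, 276 mm in x. Three bays, centres at x = -85, 0, +85 mm, y = 0, floor 4 mm up; each 79 mm wide (x), 142 mm long (y), ribs between them 14 mm, end walls (y = +-73 mm) 26 mm above the table. A latch with its bolt home lies flat in one along y, either way round. Frame hinge on the +y side, lock knob on the -y side.
- holddown (a joint): angle of the hold-down frame, rad: 0 = level over the bays, 44 to 52 mm above the table, just clear of flat latches; 1.57 = upright; 1.85 = stop. Hinge line along carrier x at y = +92 mm, z = 48 mm. Open frame of 8 mm flat steel, 262 mm long in x; friction (4 to 8 N at its free bar) keeps it at any angle. Push it from behind (+y side), then down.
- holddown_bar (a point): middle of the frame's free bar (16 mm wide, 8 mm thick, 262 mm long along carrier x), 176 mm from the hinge line; with the frame down it is at carrier y = -84 mm, z = 48 mm.
- lock (a joint): angle of the lock knob about its upright axis, rad: 0 = unlocked, bar and lug along carrier x; grows anticlockwise from above; 1.30 = locked, lug over the frame's free bar. Sprung detent with its ridge at 0.65: short of it the knob springs back to 0, past it it clicks on to 1.30 by itself. Takes about 0.2 N m.
- lock_grip (a point): on the knob's axis (carrier x = 0, y = -122 mm) at the height to grip, 80 mm above the table. The grip is an upright black bar 56 mm long, 14 mm wide, 60 to 92 mm above the table; the point's x axis runs along it and turns with it. The lug below, 54 to 60 mm up, is as wide as the bar and reaches 40 mm out along +x.
- bin: fixed low red plastic bin, empty at the start, 290 (x) x 200 (y) mm outside, walls 4 mm (rim up to 8 mm wider all round), rim 68 mm above the table, inner floor 4 mm up. Origin: centre of its underside.
- wire_brush: wire brush, wooden back, 260 mm long, 38 mm high, lying bristles down; not part of the job. Origin: under its middle.
- magnet: square welding magnet 75 x 75 x 22 mm; not part of the job. Origin: under its middle.
- tape: grey tape measure 68 x 66 x 34 mm lying on its side; not part of the job. Origin: under its middle.
Things that resemble listed ones, but are neither listed nor needed, are in the scene too. Leave any orange look-alike of the latch_d alone.

How it is judged (in metres and radians):
On the way, in this order (a step that is already met when the one before it is completed fails the run):
1. every latch with its bolt home lies flat in a bay of the carrier ((x of latch_b in the frame of carrier between -0.101 and -0.069 m or x of latch_b in the frame of carrier between -0.016 and 0.016 m or x of latch_b in the frame of carrier between 0.069 and 0.101 m) and y of latch_b in the frame of carrier between -0.022 and 0.022 m and angle between the x axis of each of latch_b, latch_c, latch_e and the y axis of carrier, either way round below 0.25 rad and angle between each of latch_b, latch_c, latch_e's own z axis and vertical below 0.1 rad and z of each of latch_b, latch_c, latch_e in the frame of carrier below 0.01 m and (x of latch_c in the frame of carrier between -0.101 and -0.069 m or x of latch_c in the frame of carrier between -0.016 and 0.016 m or x of latch_c in the frame of carrier between 0.069 and 0.101 m) and y of latch_c in the frame of carrier between -0.022 and 0.022 m and (x of latch_e in the frame of carrier between -0.101 and -0.069 m or x of latch_e in the frame of carrier between -0.016 and 0.016 m or x of latch_e in the frame of carrier between 0.069 and 0.101 m) and y of latch_e in the frame of carrier between -0.022 and 0.022 m), for 0.2 s.
2. the hold-down frame is swung down over them (value of joint holddown below 0.06 rad), for 0.2 s.
3. the lock knob is turned past its click (value of joint lock above 1.1 rad), for 0.2 s.
At the end, for the whole second after the job is handed in: Home latches lie flat in bays (within 16 mm across and 22 mm along of a bay centre, 0.25 rad, under 10 mm up); pulled-out ones lie inside the red bin; bolts as found (under 12 mm / over 30 mm out); latches at rest; hold-down within 0.06 rad of level; lock past its click (over 1.1 rad) (all of step 1 and x of latch_a in the frame of bin between -0.145 and 0.145 m and y of latch_a in the frame of bin between -0.1 and 0.1 m and height (world z) of each of latch_a, latch_d, latch_f below 0.085 m and x of latch_d in the frame of bin between -0.145 and 0.145 m and y of latch_d in the frame of bin between -0.1 and 0.1 m and x of latch_f in the frame of bin between -0.145 and 0.145 m and y of latch_f in the frame of bin between -0.1 and 0.1 m and value of joint each of bolt_b, bolt_c, bolt_e below 0.012 m and value of joint each of bolt_a, bolt_d, bolt_f above 0.03 m and linear speed of each of latch_a, latch_b, latch_c, latch_d, latch_e, latch_f below 0.03 m/s and value of joint holddown below 0.06 rad and value of joint lock above 1.1 rad); the robot touches nothing.
It fails at once if one of the other things on the table is moved more than 50 mm (distance of any of wire_brush, magnet, tape from where it was at the start of the episode above 0.05 m).
Of latch_a, latch_b, latch_c, latch_d, latch_e, latch_f only 4 to 6 are there at a start; the rules pass over those that are not, and their reading is None.
At some moment in a run one of latch_a, latch_b, latch_c, latch_d, latch_e, latch_f may be knocked a few centimetres aside while the robot is not near it.
It also fails if it takes over 210 s, if anything falls off the work surface, if the arm or the gripper's body presses on something with over 40 N, if the wrist force passes 120 N, or if a joint passes its speed limit or range.

## Working session

There is one attempt and no reset: what is moved stays moved. The work goes in short steps, Python scripts to look and compute and a shell command to move; the robot and the scene stay as the last step left them, time stands still between calls to the robot, and variables do not carry over. Pictures are saved under pics/ and viewed, and the job is handed in when it is done.

```bash
mkdir -p pics; ls
python3 - <<'E'
from plant import ctrl, viewer
import cv2, numpy as np, pickle
s=ctrl.observe()
for k,v in s.items(): print(k, np.round(v,3))
print(ctrl.tcp_to_grasp)
for n in ("top","side"):
    f=viewer.grab_frame(n)
    pickle.dump(f,open(f'pics/{n}0.pkl','wb'))
    cv2.imwrite(f'pics/{n}0.png',cv2.resize(f["frame"][:,:,::-1],(800,600),interpolation=cv2.INTER_CUBIC))
    print(n,f['fx'],f['fy'],f['cx'],f['cy'],np.round(f['camera_from_world'],3), [k for k in f])
E
```

```text
pics
time 0.0
joint_positions [-1.347  0.277  1.506  0.     1.361 -0.121]
joint_vel [ 0.     0.001  0.001  0.001 -0.    -0.001]
joint_efforts [ 1.0000e-03 -4.1677e+01 -2.4580e+01 -0.0000e+00  1.1000e-02  0.0000e+00]
eef_pos [ 194.243 -540.577  194.936]
tcp_rot [ 0.985  0.172 -0.    -0.001]
wrist_force [ 0.27  -0.471  0.611]
ft_torque [-0.007  0.009  0.029]
opening 0.996
18.700000000000003
top 363.9872811747022 363.9872811747022 254.39527468345338 193.15801132682432 [[ 1.400000e-02 -1.000000e+00 -1.100000e-02  1.091730e+02]
 [ 9.970000e-01  1.400000e-02  8.100000e-02 -5.624910e+02]
 [-8.100000e-02 -1.200000e-02  9.970000e-01 -1.217935e+03]
 [ 0.000000e+00  0.000000e+00  0.000000e+00  1.000000e+00]] ['frame', 'range_z', 'fx', 'fy', 'cx', 'cy', 'camera_from_world', 'shot']
side 446.1952491158124 446.1952491158124 250.06186099549325 191.11885160793705 [[-8.960000e-01 -4.430000e-01 -1.700000e-02  5.736220e+02]
 [ 3.160000e-01 -6.660000e-01  6.760000e-01 -1.517260e+02]
 [-3.110000e-01  6.000000e-01  7.370000e-01 -1.432025e+03]
 [ 0.000000e+00  0.000000e+00  0.000000e+00  1.000000e+00]] ['frame', 'range_z', 'fx', 'fy', 'cx', 'cy', 'camera_from_world', 'shot']
```

View pics/top0.png

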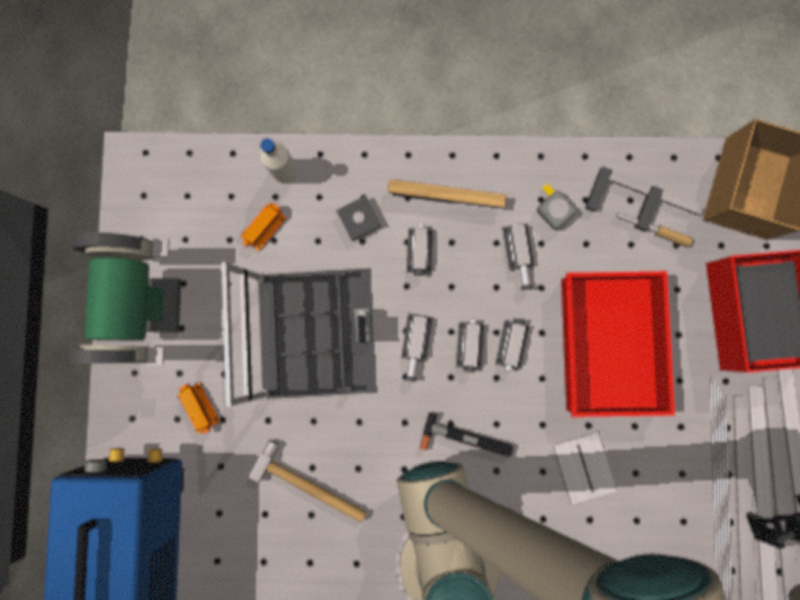

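View pics/side0.png

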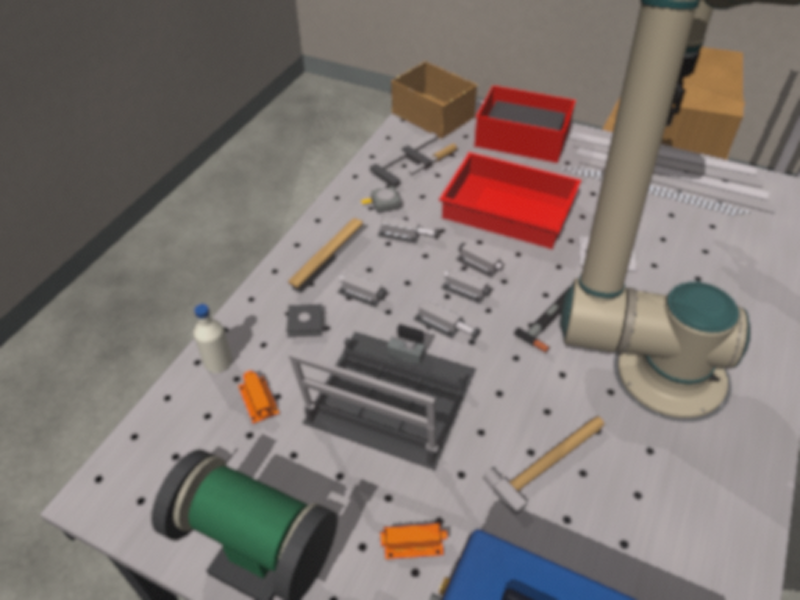

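The top view shows five grey latches. Bolts look home at pixels (420,250), (470,345) and (513,343), and pulled out at (520,255) and (417,345). The carrier is at (315,330) with its frame raised, and the empty bin is at (620,343). I'll measure next.

```bash
cat > h.py <<'E'
from plant import ctrl, viewer
import cv2, numpy as np
from scipy.spatial.transform import Rotation as R
def world(f):
    h,w=f['range_z'].shape; u,v=np.meshgrid(np.arange(w),np.arange(h)); z=f['range_z']
    p=np.stack([(u-f['cx'])/f['fx']*z,-(v-f['cy'])/f['fy']*z,-z,np.ones_like(z)],-1)
    return (p@np.linalg.inv(f['camera_from_world']).T)[...,:3]
def proj(f,P):
    P=np.atleast_2d(P); q=np.c_[P,np.ones(len(P))]@f['camera_from_world'].T
    return np.c_[f['cx']+f['fx']*q[:,0]/-q[:,2], f['cy']-f['fy']*q[:,1]/-q[:,2]]
def ortho(f,x0,x1,y0,y1,z,s=1.0):
    # image with rows = -x, cols = -y, s px per mm, rectified at height z
    W=int((y1-y0)*s);H=int((x1-x0)*s)
    X,Y=np.meshgrid(np.arange(H),np.arange(W),indexing='ij')
    P=np.stack([x1-X/s,y1-Y/s,np.full(X.shape,z)],-1).reshape(-1,3)
    m=proj(f,P).reshape(H,W,2).astype(np.float32)
    return cv2.remap(f['frame'],m[...,0],m[...,1],cv2.INTER_CUBIC)
def save(name,im,k=1):
    if k!=1: im=cv2.resize(im,None,fx=k,fy=k,interpolation=cv2.INTER_CUBIC)
    cv2.imwrite(f'pics/{name}.png',np.ascontiguousarray(im[:,:,::-1]))
E
python3 - <<'E'
from h import *
f=viewer.grab_frame('top')
for n in ('latch_a','carrier','holddown_bar','lock_grip','bin','magnet','tape','wire_brush'):
    for d in viewer.spot_point(f,n): print(n,np.round(d['location']),round(d['conf'],2))
W=world(f)
for d in viewer.cut_out(f,'latch_a'):
    m=d['mask']; p=W[m]; ys,xs=np.nonzero(m); top=p[p[:,2]>25]
    r=cv2.minAreaRect(p[:,:2].astype(np.float32)); t=cv2.minAreaRect(top[:,:2].astype(np.float32)) if len(top)>5 else None
    print(round(d['conf'],2),m.sum(),(xs.mean()/.64,ys.mean()/.64),np.round(p.max(0)),np.round(p.mean(0)),'all',np.round(r[0]),np.round(r[1]),round(r[2]),'top',t and (np.round(t[0]),np.round(t[1]),round(t[2])))
save('o1',ortho(f,480,760,-250,130,20,2))
E
```

```text
latch_a [484.  76.   0.] 0.98
latch_a [470. -38.  -3.] 0.92
latch_a [733. 428.   1.] 0.92
latch_a [ 690. -147.    2.] 0.76
latch_a [ 473. -134.   -2.] 0.74
latch_a [680.  71.   4.] 0.56
carrier [494. 314.  -3.] 0.96
holddown_bar [482. 427. 226.] 0.58
lock_grip [496. 191.  82.] 0.52
bin [ 480. -345.    4.] 0.59
magnet [753. 207.  -2.] 0.55
tape [ 773. -232.   -1.] 0.85
tape [ 692. -152.    2.] 0.72
wire_brush [806.  14.  -1.] 0.85
0.97 484 (np.float64(512.0770919421487), np.float64(344.1761363636364)) [ 527.  102. 1261.] [ 472. -132.   26.] all [491. -35.] [260. 109.] 80 top (array([446., -37.]), array([101., 262.]), 15)
0.95 560 (np.float64(197.76785714285714), np.float64(407.15401785714283)) [378. 600.  38.] [327. 546.  19.] all [325. 553.] [120.  62.] 30 top (array([323., 551.]), array([113.,  30.]), 30)
0.88 530 (np.float64(415.77240566037733), np.float64(341.4917452830189)) [ 536.  107. 1261.] [475.  76.  22.] all [463.  78.] [ 55. 146.] 82 top (array([461.,  83.]), array([ 38., 141.]), 81)
0.81 522 (np.float64(469.62703544061304), np.float64(345.7076149425287)) [ 523.  102. 1261.] [468. -40.  29.] all [483.   2.] [172. 113.] 70 top (array([486.,  10.]), array([157., 109.]), 71)
0.62 483 (np.float64(262.9076086956522), np.float64(226.66601966873708)) [ 782.  474. 1261.] [723. 417.  25.] all [626. 262.] [446. 111.] 58 top (array([622., 255.]), array([431., 110.]), 58)
0.58 503 (np.float64(419.27186878727633), np.float64(250.54671968190854)) [ 740.  102. 1261.] [675.  71.  24.] all [600.  72.] [ 56. 281.] 89 top (array([596.,  77.]), array([ 31., 276.]), 86)
0.4 935 (np.float64(236.81651069518716), np.float64(338.1951871657754)) [ 625.  495. 1261.] [474. 418. 185.] all [483. 296.] [298. 386.] 2 top (array([523., 302.]), array([253., 335.]), 20)
```

View pics/o1.png

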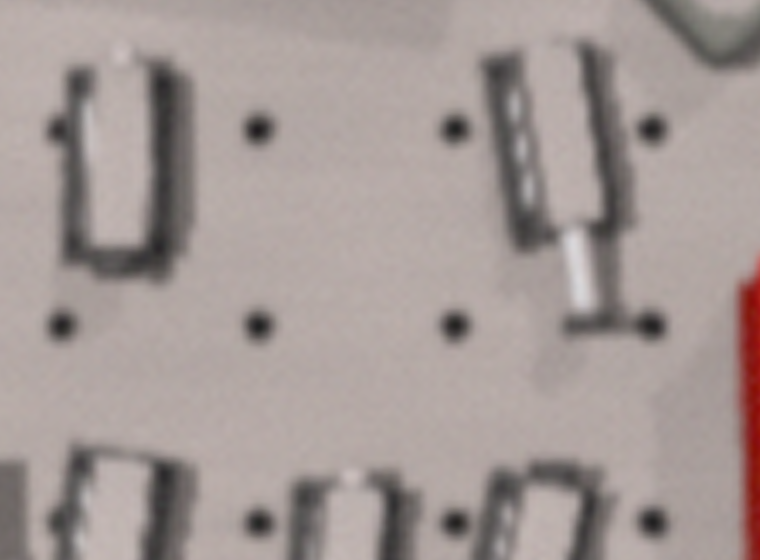

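```bash
cat >> h.py <<'E'
def latches(f):
    W=world(f); out=[]; ok=(f['range_z']>0)
    m=(ok&(W[...,2]>20)&(W[...,2]<42)).astype(np.uint8)
    n,l,st,c=cv2.connectedComponentsWithStats(m,connectivity=4)
    for i in range(1,n):
        if not 100<st[i,4]<600: continue
        p=W[l==i]
        hi=p[p[:,2]>28][:,:2].astype(np.float32)
        if len(hi)<60: continue
        r=cv2.minAreaRect(hi)
        q=hi-hi.mean(0); u,s_,vt=np.linalg.svd(q,full_matrices=False)
        a=np.degrees(np.arctan2(vt[0,1],vt[0,0]))%180
        out.append((np.round(r[0],1),np.round(r[1],1),round(r[2],1),'pca',np.round(hi.mean(0),1),round(a,1),len(hi),np.round(p[:,2].max())))
    return out
E
python3 - <<'E'
from h import *
f=viewer.grab_frame('top')
for o in latches(f): print(*o)
save('o2',ortho(f,360,760,-220,160,34,1.9))
save('o3',ortho(f,340,640,150,480,26,1.9))
E
```

```text
[ 808.5 -604.4] [247.4 120.1] 19.5 pca [ 805.9 -604.6] 11.5 165 42.0
[ 850.6 -726.1] [195.6  93.1] 16.2 pca [ 856.5 -721.9] 7.0 172 42.0
[ 768.  -228.6] [63.8 65.5] 42.7 pca [ 768.4 -229.8] 14.9 311 40.0
[727.2 422.8] [ 29.5 110.1] 51.9 pca [728.7 420.8] 141.8 220 41.0
[678.2  70.4] [ 27.7 111.5] 88.1 pca [675.4  70.5] 178.9 234 41.0
[ 663.4 -153.6] [144.   29.1] 10.3 pca [ 680.8 -150. ] 9.0 240 39.0
[ 540.7 -575.9] [236.4   8. ] 6.3 pca [ 536.7 -577. ] 5.8 163 42.0
[ 468.1 -437.7] [ 88.3 294.4] 75.2 pca [ 461.3 -440.2] 178.0 196 42.0
[ 478.9 -248. ] [274.5   3.3] 1.7 pca [ 468.5 -248. ] 1.7 66 40.0
[509.  191.9] [74.1 34. ] 1.9 pca [511.6 189.4] 7.8 115 42.0
[460.1  78.1] [ 27.8 141.2] 81.8 pca [476.7  75.6] 171.7 245 40.0
[ 471.7 -135.5] [ 28.8 112.7] 76.9 pca [ 473.6 -135.7] 168.1 239 40.0
[465.6 -42.6] [ 28.1 107.9] 86.3 pca [466.2 -42.5] 176.1 243 40.0
[324.2 551.8] [108.6  28.9] 28.9 pca [326.  551.7] 29.7 250 40.0
[ 78.4 574.9] [290.7  38.2] 7.5 pca [ 86.6 574.8] 1.4 165 42.0
```

View pics/o2.png

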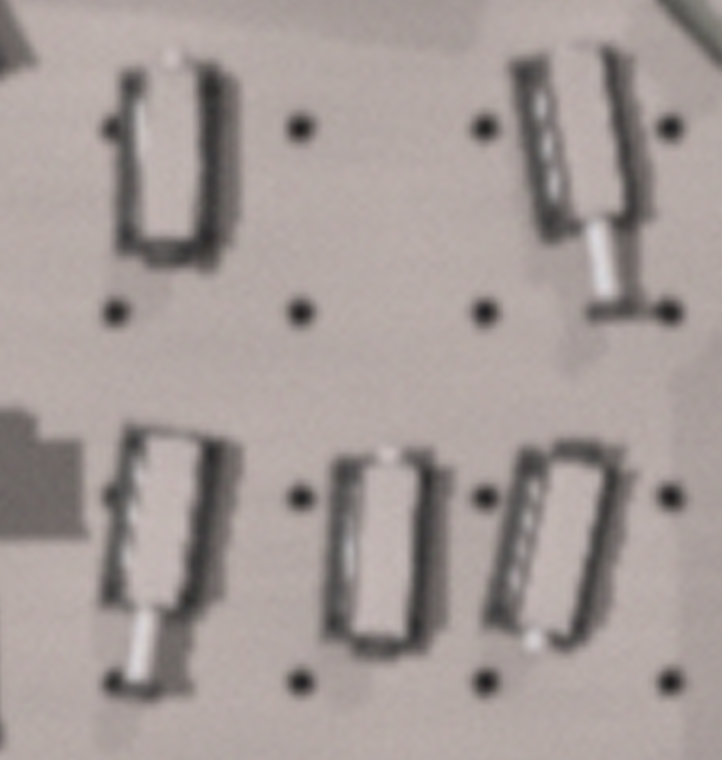

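View pics/o3.png

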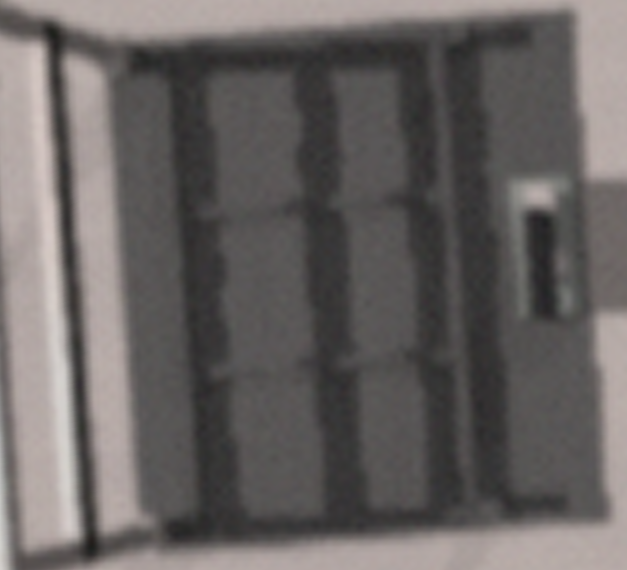

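```bash
cat >> h.py <<'E'
def c2w(P,c):
    P=np.atleast_2d(P).astype(float); a=c[2]; r=np.array([[np.cos(a),-np.sin(a)],[np.sin(a),np.cos(a)]])
    return np.c_[P[:,:2]@r.T+np.array(c[:2]),P[:,2]]
def box(x0,x1,y0,y1,z): return [[x0,y0,z],[x1,y0,z],[x1,y1,z],[x0,y1,z],[x0,y0,z]]
def overlay(f,c,hd=1.7,win=None,k=4,lk=0.0):
    polys=[(box(-138,138,-141,109,4),(0,255,0))]
    polys+=[(box(-138,138,-73,73,26),(255,255,0))]
    polys+=[(box(x-39.5,x+39.5,-71,71,4),(0,255,255)) for x in (-85,0,85)]
    polys+=[(box(-28,28,-129,-115,92),(255,0,255))]
    y=92-176*np.cos(hd); z=48+176*np.sin(hd)
    polys+=[([[-131,92,48],[-131,y,z],[131,y,z],[131,92,48]],(255,0,0))]
    im=cv2.resize(f['frame'],None,fx=k,fy=k,interpolation=cv2.INTER_CUBIC)
    for p,col in polys:
        q=proj(f,c2w(p,c)); q=(q+0.5)*k-0.5
        cv2.polylines(im,[np.round(q).astype(int)],False,col,1,cv2.LINE_AA)
    if win: u0,u1,v0,v1=[int(k*a) for a in win]; im=im[v0:v1,u0:u1]
    return im
E
python3 - <<'E'
from h import *
f=viewer.grab_frame('top'); g=viewer.grab_frame('side')
W=world(f); s=(W[...,0]>520)&(W[...,0]<620)&(W[...,1]>-200)&(W[...,1]<120)&(f['range_z']>0)
print('table z',np.median(W[s][:,2]))
W2=world(g); s=(W2[...,0]>520)&(W2[...,0]<620)&(W2[...,1]>-200)&(W2[...,1]<120)&(g['range_z']>0)
print('table z side',np.median(W2[s][:,2]))
c=(494,314,0.065)
save('ov1',overlay(f,c,1.7,(130,250,155,270),6)); save('ov2',overlay(g,c,1.7,(170,320,190,310),5))
E
```

```text
table z -0.5441956308686713
table z side -0.14478795965658264
```

View pics/ov1.png

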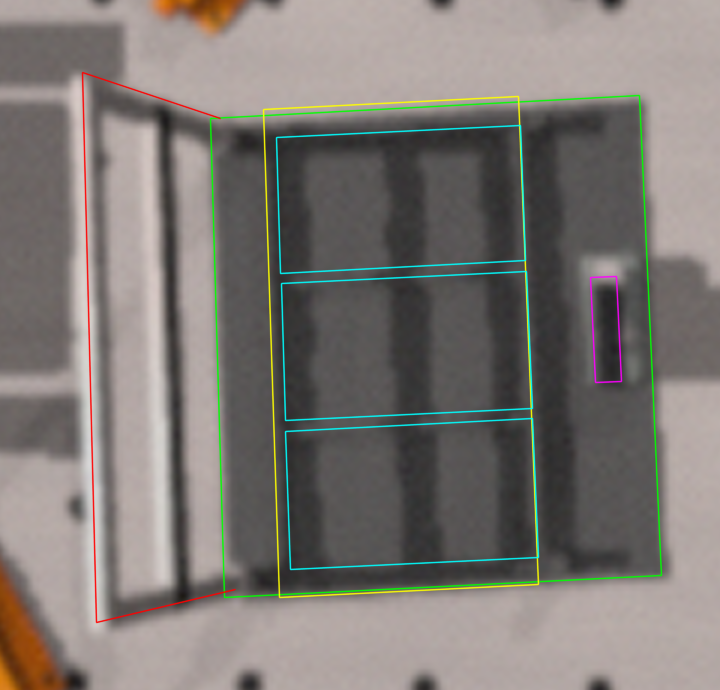

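View pics/ov2.png

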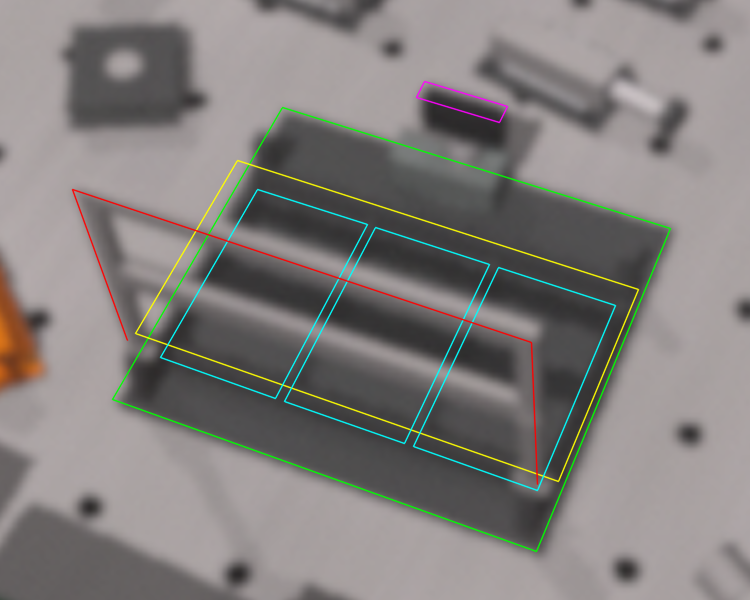

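```bash
cat >> h.py <<'E'
def plan(x,y,z,yaw,xyonly=False):
    """deltas in tool axes/units from measured pose; translate first then rotate"""
    s=ctrl.observe(); r=R.from_quat(s['tcp_rot']); p=np.array(s['eef_pos'])
    yr=np.radians(yaw)
    T=R.from_matrix(np.array([[np.cos(yr),np.sin(yr),0],[np.sin(yr),-np.cos(yr),0],[0,0,-1]]))
    d=r.inv().apply(np.array([x,y,z])-p)/60
    w=np.degrees((r.inv()*T).as_rotvec())/8
    m=r.as_matrix()
    d2=T.inv().apply(np.array([x,y,z])-p)/60
    print('t',round(s['time'],2),'pos',np.round(p,1),'yaw',round(np.degrees(np.arctan2(m[1,0],m[0,0])),1),'tilt',np.round(m[:2,2],3),'J',np.round(s['joint_positions'],2),'open',round(s['opening']*85.4,1))
    print('  shift(units, tool now)',np.round(d,3),'rot(units)',np.round(w,3),'shift if rotated first',np.round(d2,3))
E
python3 - <<'E'
from h import *
plan(472.5,-133.5,120,-12.5)
E
```

```text
t 0.75 pos [ 194.4 -541.2  195.9] yaw 19.8 tilt [ 0. -0.] J [-1.35  0.28  1.5   0.    1.36 -0.12] open 85.6
  shift(units, tool now) [ 6.659 -4.828  1.264] rot(units) [ 1.000e-03 -0.000e+00  4.032e+00] shift if rotated first [ 3.055 -7.637  1.265]
```

```bash
python3 -m handwheel '[[[0,0,0],[0,0,0.8],60],[[0,0,0],[0,0,0.8],60],[[0,0,0],[0,0,0.8],60],[[0,0,0],[0,0,0.8],60],[[0,0,0],[0,0,0.83],60]]' 50
python3 -m handwheel '[[[0.3,-0.76,0.1],[0,0,0],60],[[0.3,-0.76,0.1],[0,0,0],60],[[0.3,-0.76,0.1],[0,0,0],60],[[0.3,-0.76,0.1],[0,0,0],60],[[0.3,-0.76,0.1],[0,0,0],60],[[0.3,-0.76,0.1],[0,0,0],60],[[0.3,-0.76,0.1],[0,0,0],60],[[0.3,-0.76,0.1],[0,0,0],60],[[0.3,-0.76,0.1],[0,0,0],60],[[0.35,-0.79,0.3],[0,0,0],60],[[0,0,0],[0,0,0],60]]'
python3 - <<'E'
from h import *
plan(472.5,-133.5,9,-12.5)
E
```

```text
time: 1.38
eef_pos: [194.4, -541.2, 195.9]
tcp_rot: [0.994, -0.111, 0.0, 0.0]
wrist_force: [-0.5, -0.1, 0.8]
opening: 0.706
time: 2.75
eef_pos: [472.6, -130.8, 122.7]
tcp_rot: [0.994, -0.106, -0.001, -0.001]
wrist_force: [0.2, -0.4, -0.3]
opening: 0.704
t 2.75 pos [ 472.6 -130.8  122.7] yaw -12.2 tilt [-0.002  0.002] J [-0.41  0.21  1.8   0.    1.14  1.37] open 60.1
  shift(units, tool now) [0.011 0.047 1.895] rot(units) [-0.009  0.014  0.038] shift if rotated first [0.008 0.045 1.895]
```

```bash
python3 -m handwheel '[[[0.01,0.045,0.6],[0,0,0],60],[[0,0,0.5],[0,0,0],60],[[0,0,0.2],[0,0,0],60],[[0,0,0],[0,0,0],60]]'
python3 - <<'E'
from h import *
plan(472.5,-133.5,9,-12.5)
g=viewer.grab_frame('side'); save('s1',cv2.resize(g['frame'],None,fx=6,fy=6,interpolation=cv2.INTER_CUBIC)[600:1200,1500:2300])
E
```

```text
time: 3.25
eef_pos: [471.6, -137.1, 45.7]
tcp_rot: [0.994, -0.109, -0.0, 0.0]
wrist_force: [-0.6, -0.2, 0.1]
opening: 0.704
t 3.25 pos [ 471.6 -137.1   45.7] yaw -12.5 tilt [-0.001  0.   ] J [-0.42  0.29  1.9  -0.    0.95  1.37] open 60.1
  shift(units, tool now) [ 0.003 -0.063  0.611] rot(units) [ 0.001  0.007 -0.004] shift if rotated first [ 0.002 -0.063  0.611]
```

View pics/s1.png

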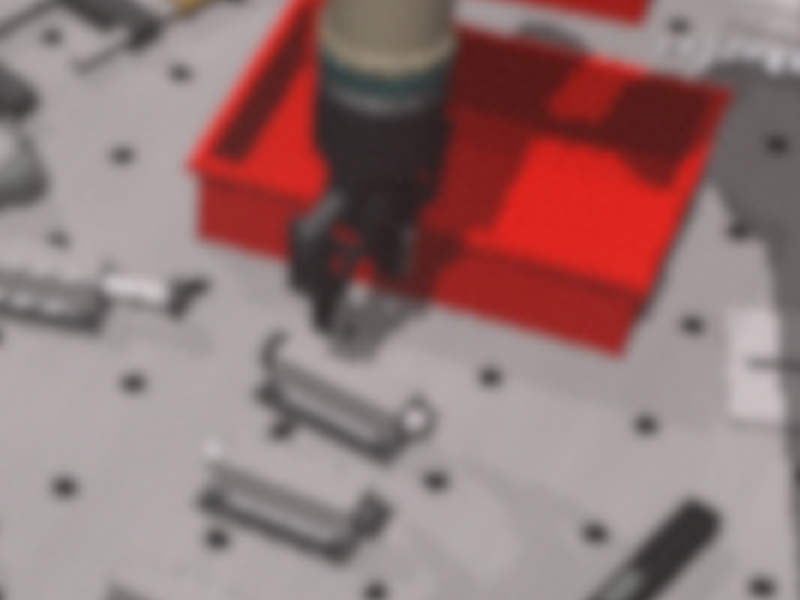

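Run:
```python
from h import *
g=viewer.grab_frame('side')
p=np.array(ctrl.observe()['eef_pos']); print(p)
for P in (p,[472,-134,34],[480,-345,4]): print((proj(g,P)*6-[1500,600]).round())
f=viewer.grab_frame('top'); print(proj(f,p)/.64)
save('t1',cv2.resize(f['frame'],None,fx=5,fy=5,interpolation=cv2.INTER_CUBIC)[700:1300,1200:1900])
for o in latches(f): print(*o[:2],*o[4:])
```

```text
[ 472.78239901 -137.37821938   46.81433933]
[[346. 348.]]
[[343. 367.]]
[[444. 198.]]
[[516.54193325 343.8854928 ]]
[ 808.3 -603.3] [246.4 120.5] [ 800.6 -605.8] 12.3 178 42.0
[ 849.4 -724.2] [193.3  87.7] [ 858.8 -721.7] 7.3 169 42.0
[ 769.5 -230.7] [64.9 60.8] [ 768.8 -230.1] 62.1 314 40.0
[728.3 422.1] [ 30.3 107.3] [728.9 420.5] 141.3 223 41.0
[678.3  70.3] [ 27.8 111.6] [675.8  70.6] 178.5 228 40.0
[ 663.5 -153.3] [143.1  28.5] [ 680.4 -149.9] 8.6 246 40.0
[ 540.5 -576.5] [236.3   6. ] [ 537.7 -577. ] 5.9 160 42.0
[ 466.6 -440.6] [ 83.1 292.5] [ 456.8 -439.8] 177.2 173 42.0
[459.9  78.1] [ 27.8 140.9] [475.6  75.8] 171.8 245 39.0
[467.  -42.6] [ 28.  110.6] [466.7 -42.5] 175.8 236 39.0
[ 440.4 -129. ] [28.1 47.4] [ 442.7 -128. ] 2.9 85 39.0
[323.2 550.8] [112.   29.7] [325.6 551.8] 30.1 238 39.0
[ 79.2 574.5] [289.   38.8] [ 83.7 575.1] 1.7 141 42.0
[ 50.6 -23.4] [103.2  25.4] [ 56.7 -16.9] 71.6 64 42.0
```

View pics/t1.png

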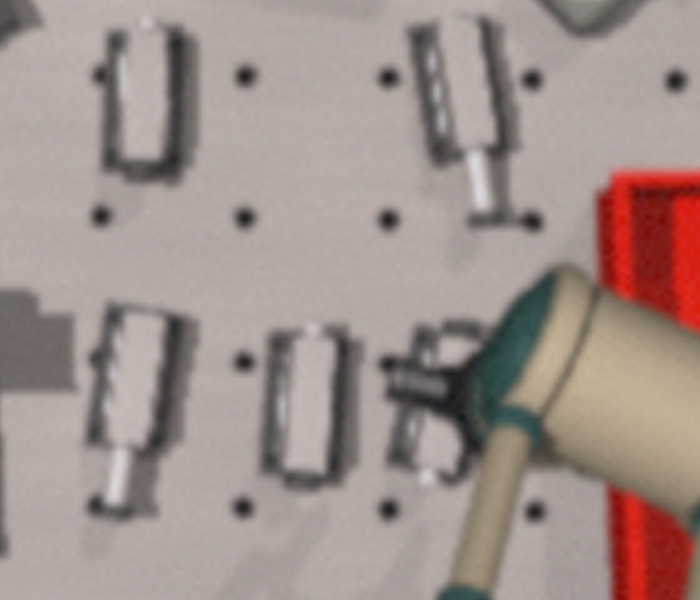

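```bash
python3 -m handwheel '[[[0,-0.05,0.2],[0,0,0],60],[[0,0,0.2],[0,0,0],60],[[0,0,0.2],[0,0,0],60],[[0,0,0],[0,0,0],60]]'
python3 - <<'E'
from h import *
plan(472.5,-133.5,9,-12.5)
E
```

```text
time: 3.9
eef_pos: [471.5, -133.1, 8.4]
tcp_rot: [0.994, -0.109, -0.001, -0.0]
wrist_force: [0.2, -0.2, -0.8]
opening: 0.699
t 3.9 pos [ 471.5 -133.1    8.4] yaw -12.5 tilt [-0.003  0.001] J [-0.42  0.34  1.95 -0.    0.86  1.37] open 59.7
  shift(units, tool now) [ 0.017  0.003 -0.01 ] rot(units) [-0.004  0.022  0.002] shift if rotated first [ 0.017  0.003 -0.01 ]
```

```bash
python3 -m handwheel '[[[0,0,0],[0,0,0],24],[[0,0,0],[0,0,0],24],[[0,0,0],[0,0,0],24],[[0,0,0],[0,0,0],24],[[0,0,0],[0,0,0],24],[[0,0,0],[0,0,0],24]]' 60
python3 -m handwheel '[[[0,0,-0.2],[0,0,0],24],[[0,0,-0.5],[0,0,0],24],[[0,0,-0.7],[0,0,0],24],[[0,0,-0.7],[0,0,0],24],[[0,0,0],[0,0,0],24]]'
python3 - <<'E'
from h import *
plan(494,314,130,93.7)
g=viewer.grab_frame('side'); save('s2',cv2.resize(g['frame'],None,fx=6,fy=6,interpolation=cv2.INTER_CUBIC)[500:1100,1500:2300])
E
```

```text
time: 4.65
eef_pos: [472.6, -133.6, 9.8]
tcp_rot: [0.994, -0.109, 0.0, 0.0]
wrist_force: [0.6, -0.1, 0.4]
opening: 0.279
time: 5.28
eef_pos: [475.4, -134.8, 140.0]
tcp_rot: [0.994, -0.109, 0.004, 0.001]
wrist_force: [-0.2, 0.1, -0.3]
opening: 0.279
t 5.28 pos [ 475.4 -134.8  140. ] yaw -12.5 tilt [ 0.008 -0.004] J [-0.42  0.19  1.77 -0.    1.17  1.37] open 23.9
  shift(units, tool now) [-1.316 -7.371  0.142] rot(units) [  0.069  -0.032 -13.272] shift if rotated first [7.445 0.792 0.167]
```

View pics/s2.png

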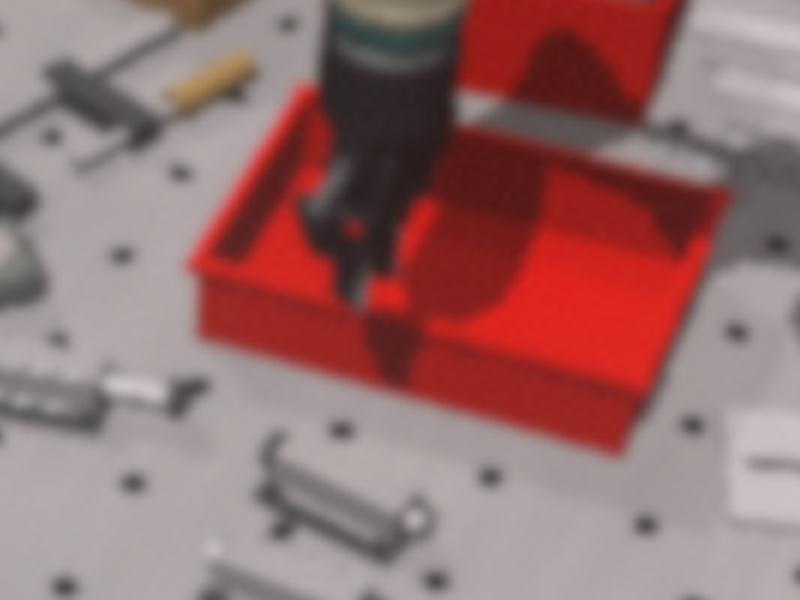

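Run:
```python
from h import *
g=viewer.grab_frame('side'); f=viewer.grab_frame('top')
print(np.linalg.inv(g['camera_from_world'])[:3,3])
for n,c in (('side',g),('top',f)):
    for d in viewer.spot_point(c,'latch_a'): print(n,np.round(d['location']),round(d['conf'],2))
for c in (g,f):
    print()
    for o in latches(c): print(*o[:3],*o[4:])
save('t2',cv2.resize(f['frame'],None,fx=5,fy=5,interpolation=cv2.INTER_CUBIC)[700:1300,1200:1900])
```

```text
[ 117.0178379  1012.31702061 1168.02337544]
side [730. 423.   3.] 0.85
side [470. -41.  -0.] 0.77
side [ 690. -149.   -2.] 0.76
side [ 470. -136.   -4.] 0.73
side [487.  79.   0.] 0.67
side [678.  72.  -2.] 0.63
side [327. 551.  -2.] 0.56
top [729. 430.   2.] 0.95
top [ 473. -135.   -4.] 0.8
top [332. 556.  -1.] 0.79
top [ 691. -149.    3.] 0.74
top [679.  70.   2.] 0.74
top [484.  75.   0.] 0.67
top [472. -41.   1.] 0.59

[2085.2 -518.7] [680.7  31.3] 89.5 [2086.2 -487. ] 89.9 272 42.0
[ 853.7 -738.2] [136.3  55.2] 3.3 [ 852.1 -734.2] 176.9 66 42.0
[ 805.5 -603.4] [246.1 126.1] 19.0 [ 803.4 -604.4] 11.4 138 42.0
[ 482.8 -578.6] [131.3  21.6] 4.9 [ 481.1 -580.4] 5.6 96 42.0
[ 430.1 -444.3] [175.6  16.8] 1.1 [ 429.1 -443.3] 1.9 118 42.0
[ 766.4 -226.1] [64.2 67.8] 38.5 [ 766.1 -224.9] 91.7 152 40.0
[ 471.8 -247.3] [287.9  14.9] 2.1 [ 471.8 -246.4] 1.5 196 42.0
[ 660.6 -148.6] [144.2  38. ] 8.3 [ 676.4 -145.9] 7.4 146 41.0
[799.   16.8] [261.7  35.3] 82.9 [797.8  22.6] 82.5 441 42.0
[ 471.3 -132. ] [ 36.9 110.7] 77.9 [ 469.8 -131.1] 168.0 156 41.0
[465.3 -39. ] [ 34.7 111.6] 86.8 [464.
[... 615 characters left out ...]
9 420.6] 141.3 229 41.0
[678.2  70.3] [ 27.9 111.4] 88.2 [676.7  70.4] 179.1 231 39.0
[ 663.3 -153.3] [143.7  28.8] 9.2 [ 681.1 -149.9] 9.8 241 41.0
[ 541.  -576.2] [235.8   6. ] 5.8 [ 541.4 -576.4] 5.8 164 42.0
[ 479.2 -443.7] [ 13.3 280.7] 89.6 [ 475.5 -443.8] 1.4 157 42.0
[509.4 192.2] [73.3 34.4] 6.1 [511.3 189.5] 8.5 114 42.0
[460.1  78.1] [ 27.5 141.4] 81.9 [477.   75.8] 171.7 242 38.0
[467.  -42.6] [ 28.4 111.3] 86.3 [466.6 -42.4] 175.8 244 40.0
[ 443.6 -129.2] [28.2 50. ] 81.4 [ 447.2 -129.8] 169.4 107 39.0
[324.8 552.1] [107.1  30.2] 29.7 [325.1 551.1] 29.8 244 39.0
[ 79.1 573.9] [289.3  39.5] 8.0 [ 82.4 575.1] 1.7 155 42.0
[ 52.2 -15.5] [104.8  27.9] 75.5 [ 57.1 -10.3] 80.5 65 42.0
```

View pics/t2.png

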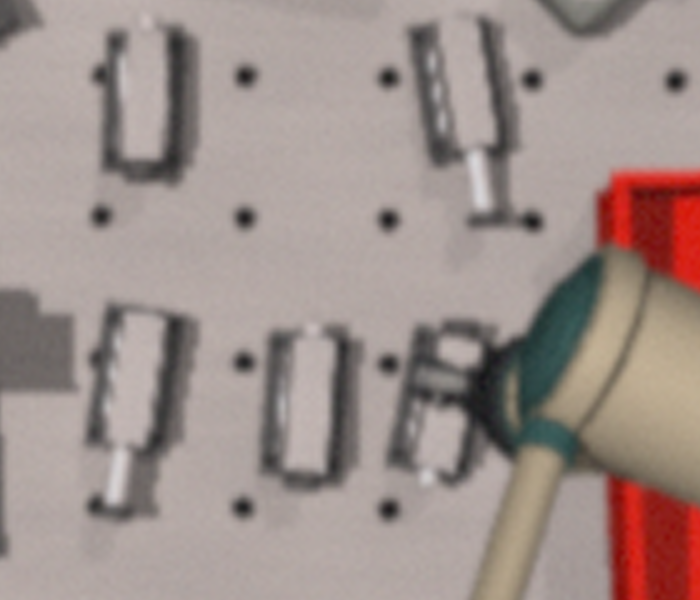

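```bash
cat >> h.py <<'E'
def mark(f,pts,u0,u1,v0,v1,k,name):
    im=cv2.resize(f['frame'],None,fx=k,fy=k,interpolation=cv2.INTER_CUBIC)
    for P in pts:
        q=(proj(f,P)[0]+.5)*k-.5
        cv2.drawMarker(im,tuple(int(round(a)) for a in q),(0,255,0),cv2.MARKER_CROSS,14,1)
    save(name,im[int(v0*k):int(v1*k),int(u0*k):int(u1*k)])
E
python3 -m handwheel '[[[-0.04,-0.02,0.6],[0,0,0],70],[[0,0,0.6],[0,0,0],70],[[0,0,0.6],[0,0,0],70],[[0,0,0.37],[0,0,0],70],[[0,0,0],[0,0,0],70],[[0,0,0],[0,0,0],70]]' 60
python3 - <<'E'
from h import *
plan(472.5,-133.5,9,-12.5)
p=np.array(ctrl.observe()['eef_pos'])
g=viewer.grab_frame('side');f=viewer.grab_frame('top')
mark(g,[p,p+[0,0,18.7],p+[0,0,72]],250,380,90,190,6,'s3')
mark(f,[p,p+[0,0,18.7],p+[0,0,72]],250,380,150,260,6,'t3')
E
```

```text
time: 6.28
eef_pos: [470.8, -132.1, 5.7]
tcp_rot: [0.994, -0.109, 0.0, 0.0]
wrist_force: [0.2, -0.5, 0.1]
opening: 0.82
t 6.28 pos [ 470.8 -132.1    5.7] yaw -12.5 tilt [ 0. -0.] J [-0.42  0.34  1.96 -0.    0.84  1.37] open 70.0
  shift(units, tool now) [ 0.033  0.017 -0.054] rot(units) [ 0.001 -0.     0.002] shift if rotated first [ 0.033  0.017 -0.054]
```

View pics/s3.png

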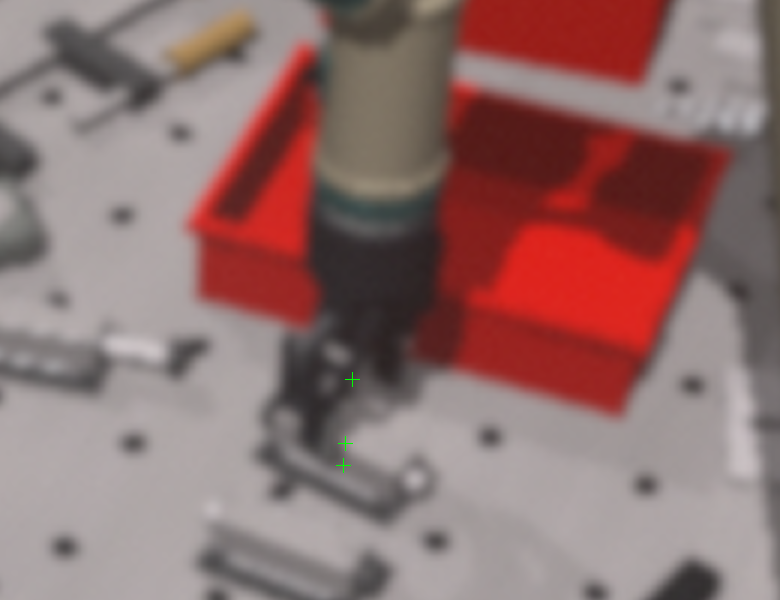

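View pics/t3.png

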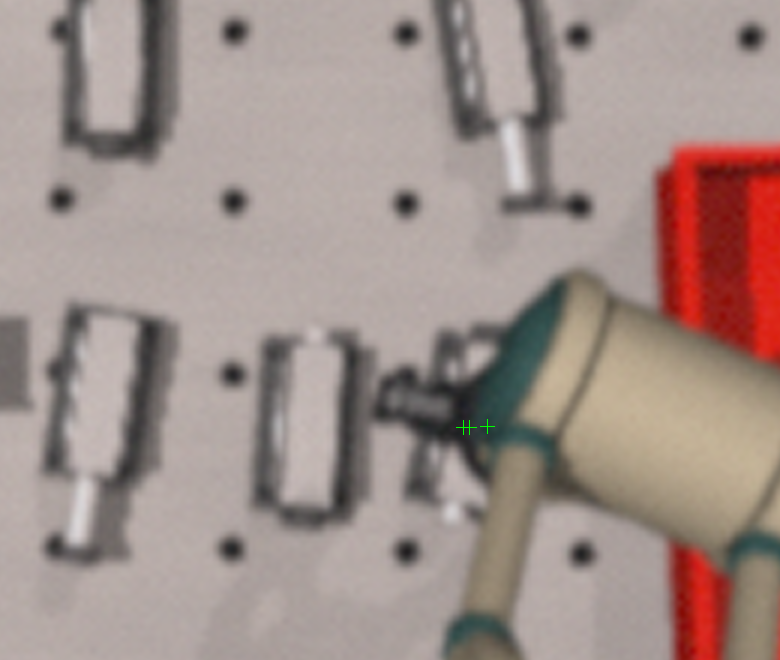

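Run:
```python
from h import *
p=np.array(ctrl.observe()['eef_pos'])
g=viewer.grab_frame('side');f=viewer.grab_frame('top')
for nm,c in (('side',g),('top',f)):
    W=world(c); ok=c['range_z']>0
    for z0 in (20,45,60,75,90,110,130,150,170,200):
        s=ok&(abs(W[...,2]-z0)<8)&(np.hypot(W[...,0]-470,W[...,1]+133)<75)
        q=W[s]
        if len(q)>5: print(nm,z0,len(q),'x',q[:,0].min().round(),q[:,0].max().round(),'y',q[:,1].min().round(),q[:,1].max().round())
for P in ([480,-92,12],[462,-175,12],p+[0,0,150]): print(P,((proj(g,P)[0]+.5)*6-[1500,540]).round())
s=ctrl.observe(); print(s['joint_positions'],s['eef_pos'])
```

```text
side 20 85 x 413.0 525.0 y -139.0 -109.0
side 45 14 x 425.0 504.0 y -173.0 -92.0
side 60 32 x 449.0 483.0 y -173.0 -80.0
side 75 40 x 448.0 484.0 y -172.0 -79.0
side 90 31 x 444.0 490.0 y -190.0 -70.0
side 110 57 x 443.0 491.0 y -200.0 -59.0
side 130 63 x 441.0 492.0 y -193.0 -60.0
side 150 89 x 440.0 493.0 y -197.0 -60.0
side 170 46 x 432.0 496.0 y -129.0 -88.0
side 200 81 x 430.0 501.0 y -137.0 -90.0
top 20 38 x 416.0 527.0 y -146.0 -113.0
top 45 8 x 427.0 517.0 y -137.0 -117.0
top 90 7 x 466.0 491.0 y -99.0 -68.0
top 110 17 x 463.0 494.0 y -103.0 -65.0
top 130 9 x 460.0 493.0 y -107.0 -67.0
top 150 65 x 469.0 496.0 y -99.0 -65.0
top 170 12 x 466.0 501.0 y -113.0 -96.0
top 200 18 x 443.0 495.0 y -107.0 -95.0
[480, -92, 12] [306. 496.]
[462, -175, 12] [383. 419.]
[ 471.40464336 -132.30153603  156.47274326] [363. 278.]
[-4.15797768e-01  3.37595613e-01  1.95814853e+00 -6.43797878e-05
  8.43820600e-01  1.37297647e+00] [ 471.27568267 -132.24485039    6.51529073]
```

Run:
```python
from h import *
g=viewer.grab_frame('side');f=viewer.grab_frame('top')
W=world(g)
np.set_printoptions(linewidth=250)
# crop raw pixels
for v in range(140,172,2):
    print(v,' '.join(f'{int(W[v,u,0])},{int(W[v,u,1])},{int(W[v,u,2])}' if g['range_z'][v,u]>0 else '--' for u in range(290,325,2)))
im=g['frame'][130:180,285:335]; save('s4',im,12)
```

```text
140 584,-241,10 576,-242,12 569,-247,10 560,-244,16 551,-240,22 543,-241,24 536,-247,23 479,-96,162 471,-93,167 465,-95,168 458,-94,171 450,-93,175 455,-133,141 448,-133,145 444,-143,138 447,-182,106 442,-190,101 448,-240,61
142 583,-239,1 575,-240,3 568,-244,2 560,-245,5 550,-241,12 540,-236,19 534,-240,18 480,-100,150 468,-85,166 464,-96,159 461,-107,152 456,-116,146 450,-119,145 449,-140,129 445,-151,122 448,-187,93 457,-247,42 449,-246,45
144 579,-232,-2 572,-236,-2 565,-238,-1 556,-237,2 550,-243,0 543,-245,1 480,-81,156 474,-84,156 469,-91,152 464,-97,149 462,-114,136 455,-114,139 456,-140,118 457,-169,94 444,-152,112 462,-240,35 454,-243,36 447,-242,39
146 574,-219,0 568,-224,-1 560,-227,-1 554,-231,-2 490,-71,151 483,-72,153 478,-76,151 472,-82,149 468,-91,143 462,-95,142 458,-103,137 453,-109,135 463,-168,83 456,-170,84 447,-164,92 461,-243,23 455,-247,23 447,-248,24
148 569,-207,0 563,-214,-1 556,-215,0 549,-221,-2 489,-68,145 482,-69,146 473,-64,154 467,-69,152 514,-237,-1 465,-105,124 456,-101,130 467,-161,77 462,-169,72 453,-161,83 447,-168,79 459,-240,16 453,-247,13 446
[... 1638 characters left out ...]
,-131,32 437,-134,33 430,-133,37 433,-174,0 427,-180,-2 419,-177,3
166 530,-116,0 524,-119,0 516,-119,3 509,-123,2 501,-122,6 495,-125,6 486,-124,11 468,-91,48 470,-119,22 461,-116,28 455,-119,28 447,-118,32 440,-119,35 433,-123,34 429,-132,28 430,-166,-2 423,-166,0 416,-169,1
168 526,-106,0 519,-108,1 514,-115,-2 504,-109,6 497,-111,8 491,-116,6 485,-121,4 477,-120,8 469,-119,12 462,-121,13 451,-111,27 445,-115,26 437,-111,33 431,-116,31 425,-121,29 424,-148,5 420,-160,-3 412,-160,0
170 523,-98,-1 517,-102,-2 510,-106,-3 502,-104,2 497,-112,-2 489,-114,-1 481,-111,4 474,-113,5 466,-113,9 461,-120,5 451,-114,14 444,-114,17 437,-115,19 429,-114,23 421,-113,28 415,-116,28 416,-147,0 409,-149,0
```

View pics/s4.png

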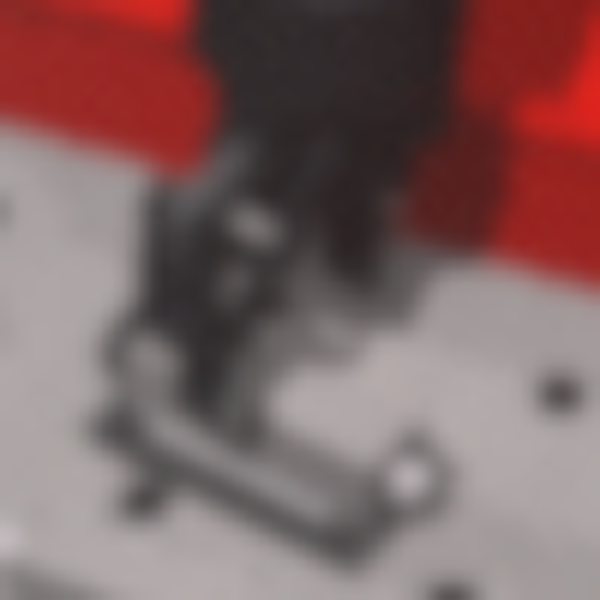

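```bash
python3 -m handwheel '[[[0,0,-0.5],[0,0,0],0],[[0,0,-0.5],[0,0,0],0],[[0,0,-0.5],[0,0,0],0],[[0,0,0],[0,0,0],0],[[0,0,0],[0,0,0],0],[[0,0,0],[0,0,0],0],[[0,0,0],[0,0,0],0]]' 30
python3 - <<'E'
from h import *
s=ctrl.observe();p=np.array(s['eef_pos']); print(p,s['opening'])
g=viewer.grab_frame('side');f=viewer.grab_frame('top')
for nm,c in (('side',g),('top',f)):
    W=world(c); ok=c['range_z']>0
    d=np.hypot(W[...,0]-p[0],W[...,1]-p[1])
    q=W[ok&(d<30)&(W[...,2]>50)]
    print(nm,len(q),np.sort(q[:,2])[:30].round())
mark(g,[p,p+[0,0,18.7],p+[0,0,40]],285,335,110,160,12,'s5')
mark(f,[p,p+[0,0,18.7],p+[0,0,40]],300,350,190,240,12,'t5')
E
```

```text
time: 7.45
eef_pos: [469.9, -131.7, 94.7]
tcp_rot: [0.994, -0.109, -0.001, -0.0]
wrist_force: [-0.3, -0.1, -0.3]
opening: -0.001
[ 469.9239604  -131.65248163   94.65380022] -0.0008115634502275296
side 370 [128. 131. 134. 134. 137. 137. 137. 138. 139. 140. 140. 140. 141. 142.
 143. 143. 143. 146. 147. 147. 148. 148. 148. 149. 149. 150. 151. 151.
 151. 151.]
top 708 [182. 186. 192. 194. 517. 518. 519. 519. 519. 519. 519. 519. 520. 520.
 520. 520. 521. 521. 521. 521. 521. 521. 521. 521. 521. 521. 522. 522.
 522. 522.]
```

View pics/s5.png

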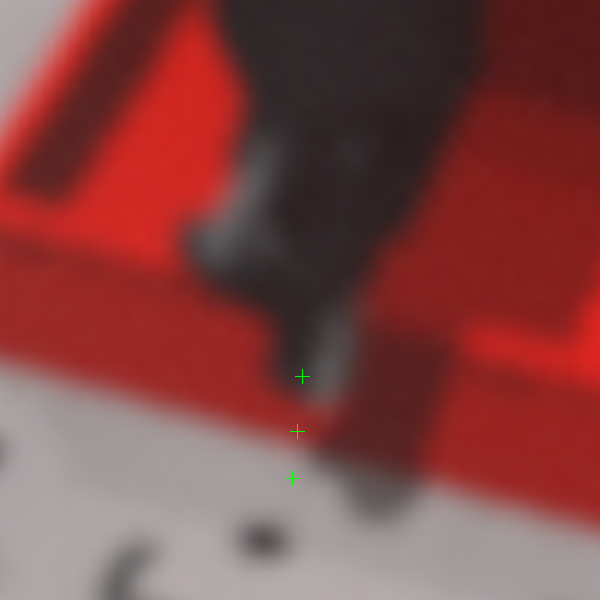

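The reported TCP and the picture disagree. The shut tips show at about z = 125, while the pose reads 95, and the first close passed above the tube without touching it. So the real tips sit about 30 mm higher than reported. I'll descend further in steps and watch the force.

```bash
python3 -m handwheel '[[[0.05,0.02,0.6],[0,0,0],60],[[0,0,0.6],[0,0,0],60],[[0,0,0.2],[0,0,0],60],[[0,0,0],[0,0,0],60],[[0,0,0],[0,0,0],60]]' 60
python3 -m handwheel '[[[0,0,0.12],[0,0,0],60],[[0,0,0.12],[0,0,0],60],[[0,0,0.12],[0,0,0],60],[[0,0,0],[0,0,0],60]]'
python3 - <<'E'
from h import *
plan(473.5,-133.5,-17,-12.5)
s=ctrl.observe();p=np.array(s['eef_pos']); print(s['wrist_force'])
g=viewer.grab_frame('side');
mark(g,[p+[0,0,30]],285,335,130,180,12,'s6')
E
```

```text
time: 8.18
eef_pos: [474.3, -134.2, 12.7]
tcp_rot: [0.994, -0.109, 0.001, 0.0]
wrist_force: [-0.4, -0.5, -0.6]
opening: 0.697
time: 8.68
eef_pos: [472.6, -133.5, -10.7]
tcp_rot: [0.994, -0.109, -0.001, -0.0]
wrist_force: [0.6, -0.1, -0.2]
opening: 0.706
t 8.68 pos [ 472.6 -133.5  -10.7] yaw -12.5 tilt [-0.002  0.001] J [-0.42  0.37  1.97 -0.    0.81  1.37] open 60.3
  shift(units, tool now) [ 0.015 -0.003  0.105] rot(units) [-0.002  0.011  0.001] shift if rotated first [ 0.015 -0.003  0.105]
[ 0.60306136 -0.11417069 -0.15223688]
```

View pics/s6.png

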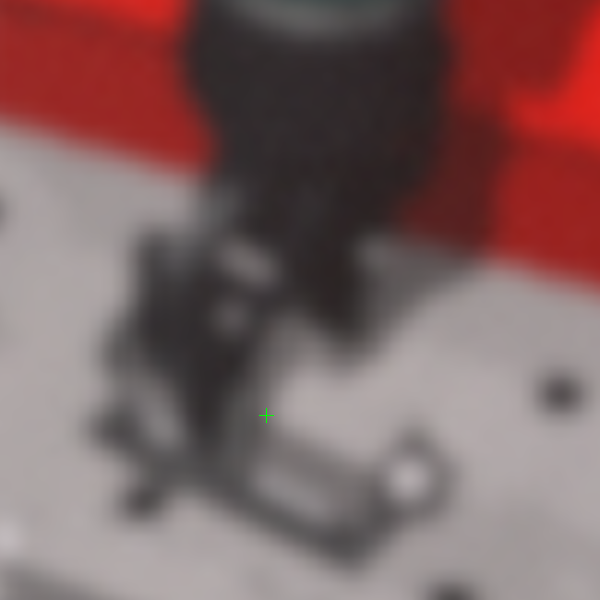

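```bash
python3 -m handwheel '[[[0,0,0.05],[0,0,0],60],[[0,0,0.03],[0,0,0],40],[[0,0,0],[0,0,0],20],[[0,0,0],[0,0,0],20],[[0,0,0],[0,0,0],20],[[0,0,0],[0,0,0],20],[[0,0,0],[0,0,0],20]]' 60
python3 -m handwheel '[[[0,0,-0.2],[0,0,0],20],[[0,0,-0.5],[0,0,0],20],[[0,0,-0.7],[0,0,0],20],[[0,0,-0.7],[0,0,0],20],[[0,0,0],[0,0,0],20]]'
python3 - <<'E'
from h import *
plan(494,314,110,93.7)
g=viewer.grab_frame('side'); p=np.array(ctrl.observe()['eef_pos'])
mark(g,[p+[0,0,30]],250,350,90,180,8,'s7')
E
```

```text
time: 9.6
eef_pos: [473.2, -133.9, -14.6]
tcp_rot: [0.994, -0.109, 0.0, 0.0]
wrist_force: [-0.9, -0.5, 3.7]
opening: 0.305
time: 10.22
eef_pos: [475.7, -134.6, 114.2]
tcp_rot: [0.994, -0.109, 0.004, 0.001]
wrist_force: [-0.1, -0.4, -3.8]
opening: 0.308
t 10.22 pos [ 475.7 -134.6  114.2] yaw -12.5 tilt [ 0.007 -0.003] J [-0.42  0.21  1.81  0.    1.11  1.37] open 26.3
  shift(units, tool now) [-1.32  -7.366  0.052] rot(units) [  0.056  -0.03  -13.273] shift if rotated first [7.441 0.786 0.07 ]
```

View pics/s7.png

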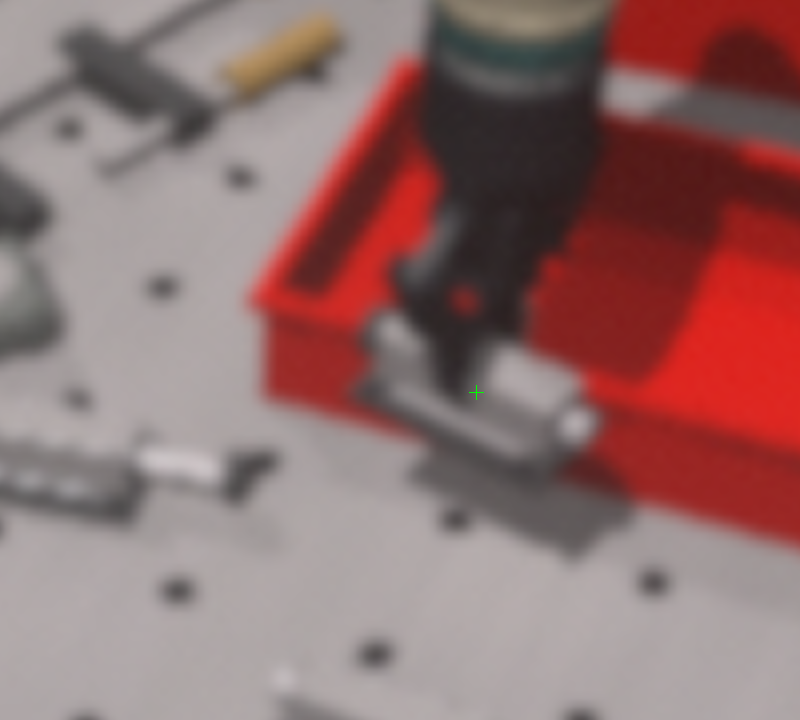

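```bash
python3 -m handwheel '[[[0,0,0],[0,0,-0.6],20],[[0,0,0],[0,0,-1],20],[[0,0,0],[0,0,-1],20],[[0,0,0],[0,0,-1],20],[[0,0,0],[0,0,-1],20],[[0,0,0],[0,0,-1],20],[[0,0,0],[0,0,-1],20],[[0,0,0],[0,0,-1],20],[[0,0,0],[0,0,-1],20],[[0,0,0],[0,0,-1],20],[[0,0,0],[0,0,-1],20],[[0,0,0],[0,0,-1],20]]'
python3 -m handwheel '[[[0,0,0],[0,0,-1],20],[[0,0,0],[0,0,-0.67],20],[[0,0,0],[0,0,0],20]]'
python3 - <<'E'
from h import *
plan(578.8,319.5,100,93.7)
E
```

```text
time: 11.78
eef_pos: [471.2, -132.7, 108.6]
tcp_rot: [0.763, 0.647, -0.001, -0.003]
wrist_force: [0.7, -1.3, -4.9]
opening: 0.309
time: 12.15
eef_pos: [471.5, -132.9, 109.0]
tcp_rot: [0.685, 0.729, -0.001, -0.002]
wrist_force: [-0.4, 0.7, -5.1]
opening: 0.307
t 12.15 pos [ 471.5 -132.9  109. ] yaw 93.6 tilt [-0.004  0.002] J [-0.42  0.22  1.81  0.    1.11 -0.48] open 26.2
  shift(units, tool now) [7.413 2.26  0.157] rot(units) [-0.031 -0.017 -0.012] shift if rotated first [7.409 2.272 0.15 ]
```

```bash
python3 -m handwheel '[[[0.4,0.12,0],[0,0,0],20],[[0.7,0.21,0],[0,0,0],20],[[0.75,0.23,0],[0,0,0],20],[[0.75,0.23,0],[0,0,0],20],[[0.75,0.23,0],[0,0,0],20],[[0.75,0.23,0],[0,0,0],20],[[0.75,0.23,0],[0,0,0],20],[[0.75,0.23,0],[0,0,0],20],[[0.75,0.23,0],[0,0,0],20],[[0.6,0.2,0],[0,0,0],20],[[0.46,0.13,0],[0,0,0],20],[[0,0,0],[0,0,0],20]]'
python3 - <<'E'
from h import *
plan(578.8,319.5,-9,93.7)
f=viewer.grab_frame('top');g=viewer.grab_frame('side')
c=(494,314,0.065)
save('ov3',overlay(f,c,1.7,(110,250,135,270),5)); save('ov4',overlay(g,c,1.7,(170,320,170,300),5))
E
```

```text
time: 13.65
eef_pos: [579.9, 320.7, 108.9]
tcp_rot: [0.684, 0.73, -0.001, -0.001]
wrist_force: [-0.5, -0.2, -4.7]
opening: 0.308
t 13.65 pos [579.9 320.7 108.9] yaw 93.7 tilt [-0.003 -0.   ] J [0.4  0.46 1.43 0.   1.25 0.33] open 26.3
  shift(units, tool now) [-0.019 -0.015  1.965] rot(units) [-0.019  0.001  0.004] shift if rotated first [-0.019 -0.02   1.965]
```

View pics/ov3.png

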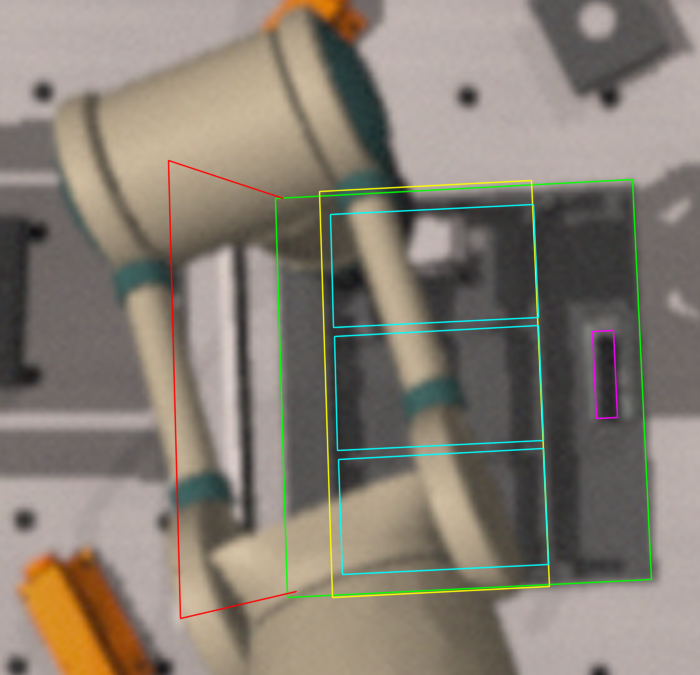

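View pics/ov4.png

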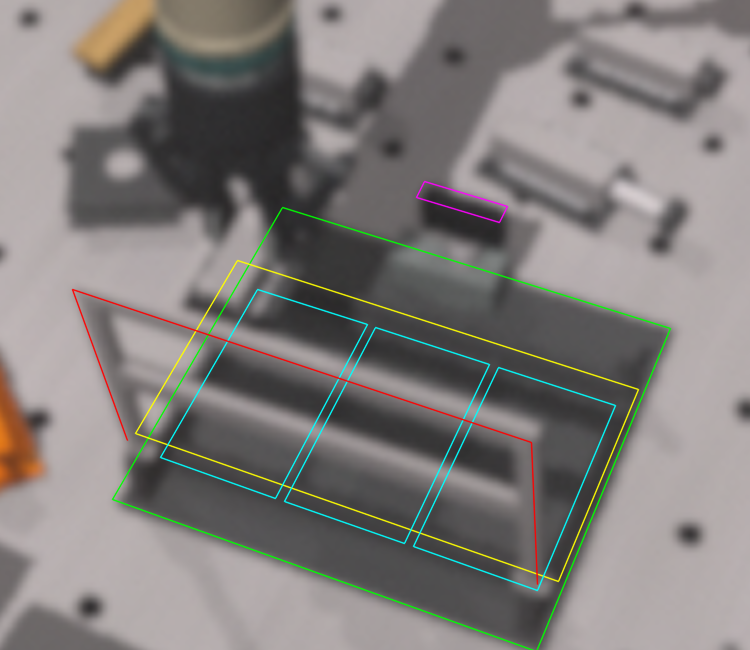

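Run:
```python
from h import *
f=viewer.grab_frame('top');g=viewer.grab_frame('side')
W=world(f);
for (a,b) in ((200,150),(120,220),(300,80),(360,180),(180,440),(400,300),(440,400),(480,520)):
    u=int(110+a/5);v=int(135+b/5); print((a,b),W[v,u].round(),f['range_z'][v,u])
save('s8',g['frame'],1.5)
```

```text
(200, 150) [571. 319. 548.] 722.3194
(120, 220) [543. 350. 545.] 723.02893
(300, 80) [599. 279. 551.] 721.03754
(360, 180) [562. 257. 535.] 733.6718
(180, 440) [457. 319. 557.] 703.96594
(400, 300) [513. 237. 549.] 715.487
(440, 400) [473. 218. 565.] 695.6996
(480, 520) [430. 196. 604.] 653.0969
```

View pics/s8.png

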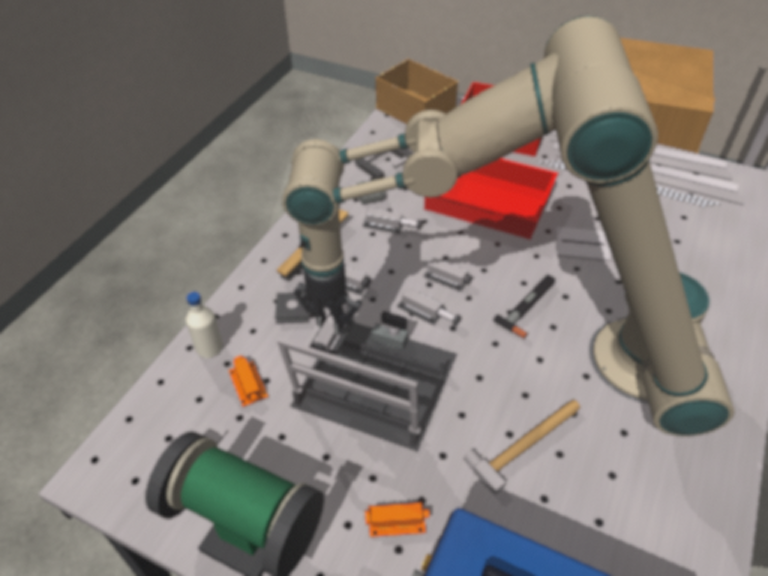

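```bash
python3 -m handwheel '[[[-0.02,-0.02,0.3],[0,0,0],20],[[0,0,0.5],[0,0,0],20],[[0,0,0.5],[0,0,0],20],[[0,0,0.3],[0,0,0],20],[[0,0,0.2],[0,0,0],20],[[0,0,0.06],[0,0,0],20],[[0,0,0],[0,0,0],20]]'
python3 - <<'E'
from h import *
plan(578.8,319.5,-9,93.7)
f=viewer.grab_frame('top');g=viewer.grab_frame('side')
c=(494,314,0.065)
save('ov5',overlay(g,c,1.7,(170,320,170,300),5))
E
```

```text
time: 14.72
eef_pos: [580.1, 317.6, 0.1]
tcp_rot: [0.684, 0.729, 0.0, 0.0]
wrist_force: [0.7, 0.8, -4.6]
opening: 0.312
t 14.72 pos [5.801e+02 3.176e+02 1.000e-01] yaw 93.7 tilt [0.001 0.   ] J [ 0.4   0.55  1.57 -0.    1.02  0.33] open 26.6
  shift(units, tool now) [ 0.034 -0.02   0.152] rot(units) [ 0.008 -0.002 -0.004] shift if rotated first [ 0.034 -0.019  0.152]
```

View pics/ov5.png

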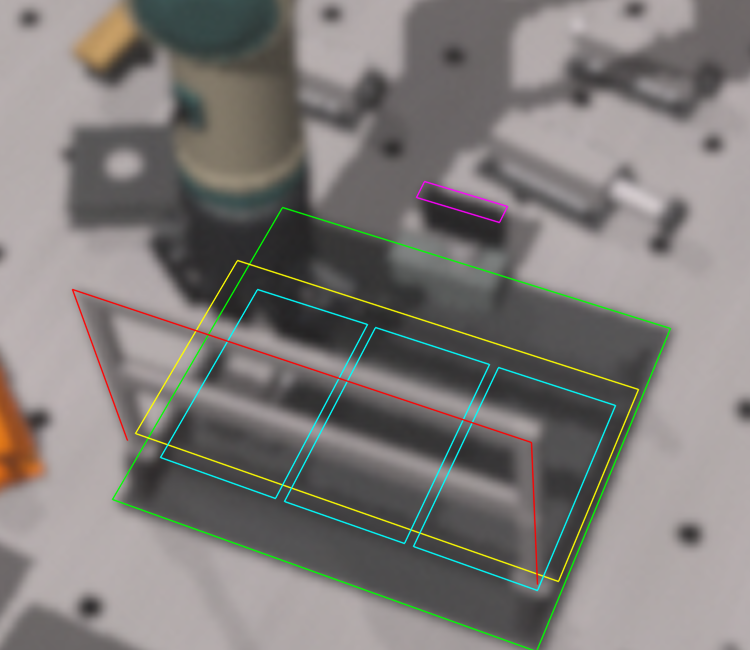

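```bash
python3 -m handwheel '[[[0.03,-0.01,0.06],[0,0,0],20],[[0,0,0.05],[0,0,0],20],[[0,0,0.03],[0,0,0],20],[[0,0,0],[0,0,0],20]]'
```

```text
time: 15.32
eef_pos: [578.6, 319.1, -9.1]
tcp_rot: [0.684, 0.729, -0.0, -0.0]
wrist_force: [0.8, 0.1, -4.4]
opening: 0.311
```

```bash
python3 -m handwheel '[[[0,0,0.025],[0,0,0],20],[[0,0,0],[0,0,0],20]]'
python3 -m handwheel '[[[0,0,0.025],[0,0,0],20],[[0,0,0],[0,0,0],20]]'
```

```text
time: 15.58
eef_pos: [578.8, 319.1, -10.5]
tcp_rot: [0.684, 0.729, -0.0, 0.0]
wrist_force: [-0.8, -0.0, -4.9]
opening: 0.315
time: 15.82
eef_pos: [578.9, 319.1, -10.6]
tcp_rot: [0.684, 0.729, 0.0, 0.0]
wrist_force: [-2.4, 0.0, 5.8]
opening: 0.307
```

```bash
python3 -m handwheel '[[[0,0,0],[0,0,0],42],[[0,0,0],[0,0,0],42],[[0,0,0],[0,0,0],42],[[0,0,-0.1],[0,0,0],42],[[0,0,-0.4],[0,0,0],42],[[0,0,-0.8],[0,0,0],42],[[0,0,-0.9],[0,0,0],42],[[0,0,-0.3],[0,0,0],42],[[0,0,0],[0,0,0],42]]'
python3 - <<'E'
from h import *
plan(468,-42.5,40,-4)
E
```

```text
time: 16.95
eef_pos: [580.1, 319.7, 140.6]
tcp_rot: [0.684, 0.729, 0.002, 0.001]
wrist_force: [-0.8, -0.1, -0.8]
opening: 0.49
t 16.95 pos [580.1 319.7 140.6] yaw 93.7 tilt [0.005 0.002] J [ 0.4   0.44  1.4  -0.    1.3   0.33] open 41.8
  shift(units, tool now) [-5.907 -2.259  1.658] rot(units) [ 0.015 -0.036 12.21 ] shift if rotated first [-1.442  6.152  1.677]
```

```bash
python3 -m handwheel '[[[-0.4,-0.15,0],[0,0,0],60],[[-0.75,-0.29,0],[0,0,0],60],[[-0.75,-0.29,0],[0,0,0],60],[[-0.75,-0.29,0],[0,0,0],60],[[-0.75,-0.29,0],[0,0,0],60],[[-0.75,-0.29,0],[0,0,0],60],[[-0.75,-0.29,0],[0,0,0],60],[[-0.6,-0.22,0],[0,0,0],60],[[-0.4,-0.15,0],[0,0,0],60],[[0,0,0],[0,0,0],60]]'
python3 -m handwheel '[[[0,0,0],[0,0,1],60],[[0,0,0],[0,0,1],60],[[0,0,0],[0,0,1],60],[[0,0,0],[0,0,1],60],[[0,0,0],[0,0,1],60],[[0,0,0],[0,0,1],60],[[0,0,0],[0,0,1],60],[[0,0,0],[0,0,1],60],[[0,0,0],[0,0,1],60],[[0,0,0],[0,0,1],60],[[0,0,0],[0,0,1],60],[[0,0,0],[0,0,1],60]]'
python3 -m handwheel '[[[0,0,0],[0,0,0.2],60],[[0,0,0],[0,0,0],60]]'
python3 - <<'E'
from h import *
plan(470,-42.5,-15,-4)
f=viewer.grab_frame('top');g=viewer.grab_frame('side')
for o in latches(g): print(*o[:3],*o[4:])
c=(494,314,0.065)
save('ov6',overlay(f,c,1.7,(130,250,155,270),6))
save('s9',cv2.resize(g['frame'],None,fx=6,fy=6,interpolation=cv2.INTER_CUBIC)[600:1200,1200:2000])
E
```

```text
time: 18.2
eef_pos: [464.8, -43.8, 136.9]
tcp_rot: [0.685, 0.728, -0.001, -0.001]
wrist_force: [0.8, 0.8, -0.9]
opening: 0.705
time: 19.7
eef_pos: [465.9, -41.4, 137.2]
tcp_rot: [1.0, -0.022, -0.001, -0.001]
wrist_force: [0.2, -0.4, 0.3]
opening: 0.7
time: 19.95
eef_pos: [466.0, -42.1, 137.7]
tcp_rot: [0.999, -0.033, -0.0, -0.0]
wrist_force: [-0.1, -0.2, -0.1]
opening: 0.705
t 19.95 pos [466.  -42.1 137.7] yaw -3.8 tilt [-0.001  0.   ] J [-0.24  0.16  1.82  0.    1.17  1.4 ] open 60.2
  shift(units, tool now) [0.069 0.003 2.545] rot(units) [-0.003  0.006  0.025] shift if rotated first [6.600e-02 2.000e-03 2.545e+00]
[2086.2 -517.6] [670.5  33. ] 89.7 [2086.9 -487.2] 90.0 288 42.0
[ 851.8 -736. ] [122.3  51.2] 3.7 [ 856.2 -736.2] 173.6 71 42.0
[ 825.4 -590.3] [219.3  92.8] 6.7 [ 816.1 -592.7] 177.2 118 42.0
[ 498.2 -575.7] [163.6  26.3] 9.2 [ 497.5 -578.8] 5.2 106 42.0
[ 442.  -442.5] [197.8  16.4] 2.8 [ 439.7 -443.2] 2.1 130 42.0
[ 766.3 -225.9] [65.3 67.8] 39.8 [ 765. -225.] 174.5 151 39.0
[ 660.4 -150.7] [141.6  34.8] 8.4 [ 680.3 -145.4] 9.6 145 40.0
[ 413.4 -247.8] [172.9  18.7] 4.7 [ 415.6 -247.7] 1.7 136 42.0
[798.   17.2] [259.   36.1] 83.0 [798.1  26.3] 82.7 439 42.0
[463.6 -39. ] [ 33.7 108.8] 87.2 [462.7 -38.1] 176.1 178 41.0
[674.   74.2] [108.1  33.8] 0.0 [673.1  74.5] 178.3 172 40.0
[457.   81.4] [ 31.3 140. ] 83.3 [472.9  80.4] 171.6 208 41.0
[506.1 199.8] [75.4 33.7] 10.9 [505.2 201.7] 8.7 156 42.0
[728.  423.7] [ 28.  109.9] 51.2 [726.  425.3] 140.9 243 39.0
[321.7 554. ] [111.8  30.1] 29.9 [324.2 556.1] 30.5 402 39.0
```

View pics/ov6.png

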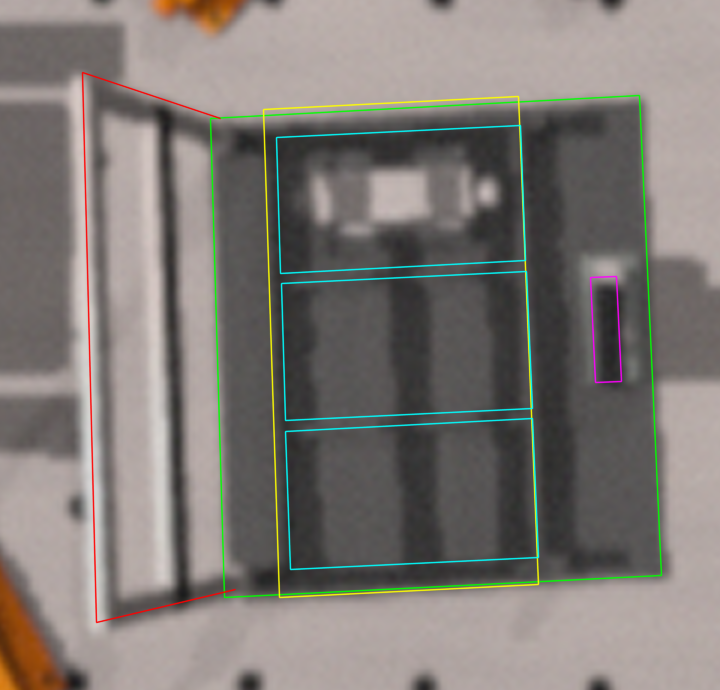

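View pics/s9.png

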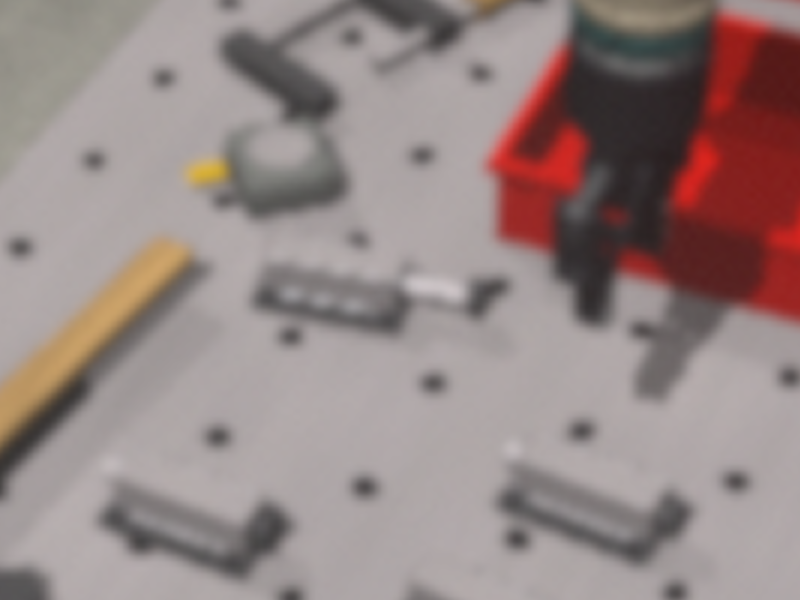

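```bash
python3 -m handwheel '[[[0.07,0,0.6],[0,0,0],60],[[0,0,0.8],[0,0,0],60],[[0,0,0.6],[0,0,0],60],[[0,0,0.3],[0,0,0],60],[[0,0,0.15],[0,0,0],60],[[0,0,0.07],[0,0,0],60],[[0,0,0],[0,0,0],60]]'
python3 - <<'E'
from h import *
plan(470,-42.5,-15,-4)
E
```

```text
time: 20.92
eef_pos: [470.9, -43.2, -12.6]
tcp_rot: [0.999, -0.034, 0.0, 0.0]
wrist_force: [-0.1, 0.4, 0.4]
opening: 0.704
t 20.93 pos [470.9 -43.2 -12.6] yaw -3.9 tilt [ 0.001 -0.   ] J [-0.24  0.35  2.01 -0.    0.78  1.4 ] open 60.1
  shift(units, tool now) [-0.015 -0.011  0.04 ] rot(units) [ 0.002 -0.007  0.011] shift if rotated first [-0.015 -0.011  0.04 ]
```

Close, lift, then rotate.

```bash
python3 -m handwheel '[[[0,0,0.03],[0,0,0],40],[[0,0,0],[0,0,0],20],[[0,0,0],[0,0,0],20],[[0,0,0],[0,0,0],20],[[0,0,0],[0,0,0],20],[[0,0,0],[0,0,0],20]]' 60
python3 -m handwheel '[[[0,0,-0.2],[0,0,0],20],[[0,0,-0.5],[0,0,0],20],[[0,0,-0.7],[0,0,0],20],[[0,0,-0.7],[0,0,0],20],[[0,0,0],[0,0,0],20]]'
python3 -m handwheel '[[[0,0,0],[0,0,-0.6],20],[[0,0,0],[0,0,-1],20],[[0,0,0],[0,0,-1],20],[[0,0,0],[0,0,-1],20],[[0,0,0],[0,0,-1],20],[[0,0,0],[0,0,-1],20],[[0,0,0],[0,0,-1],20],[[0,0,0],[0,0,-1],20],[[0,0,0],[0,0,-1],20],[[0,0,0],[0,0,-1],20],[[0,0,0],[0,0,-1],20],[[0,0,0],[0,0,-1],20]]'
python3 -m handwheel '[[[0,0,0],[0,0,-0.6],20],[[0,0,0],[0,0,0],20]]'
python3 - <<'E'
from h import *
plan(494,314,112,93.7)
g=viewer.grab_frame('side'); p=np.array(ctrl.observe()['eef_pos'])
mark(g,[p+[0,0,30]],230,350,90,190,6,'s10')
E
```

```text
time: 21.68
eef_pos: [470.9, -42.9, -14.0]
tcp_rot: [0.999, -0.034, 0.001, -0.0]
wrist_force: [-0.6, 1.3, 6.2]
opening: 0.307
time: 22.3
eef_pos: [472.7, -43.8, 114.0]
tcp_rot: [0.999, -0.034, 0.004, 0.001]
wrist_force: [0.2, -0.6, -6.8]
opening: 0.312
time: 23.8
eef_pos: [468.2, -42.7, 108.8]
tcp_rot: [0.712, 0.702, -0.001, -0.002]
wrist_force: [1.0, -0.5, -6.3]
opening: 0.308
time: 24.05
eef_pos: [468.5, -42.8, 109.2]
tcp_rot: [0.684, 0.729, -0.001, -0.002]
wrist_force: [0.3, 0.0, -6.1]
opening: 0.307
t 24.05 pos [468.5 -42.8 109.2] yaw 93.6 tilt [-0.004  0.001] J [-0.24  0.19  1.85 -0.    1.1  -0.3 ] open 26.3
  shift(units, tool now) [ 5.907  0.799 -0.044] rot(units) [-0.031 -0.008 -0.011] shift if rotated first [ 5.906  0.808 -0.047]
```

View pics/s10.png

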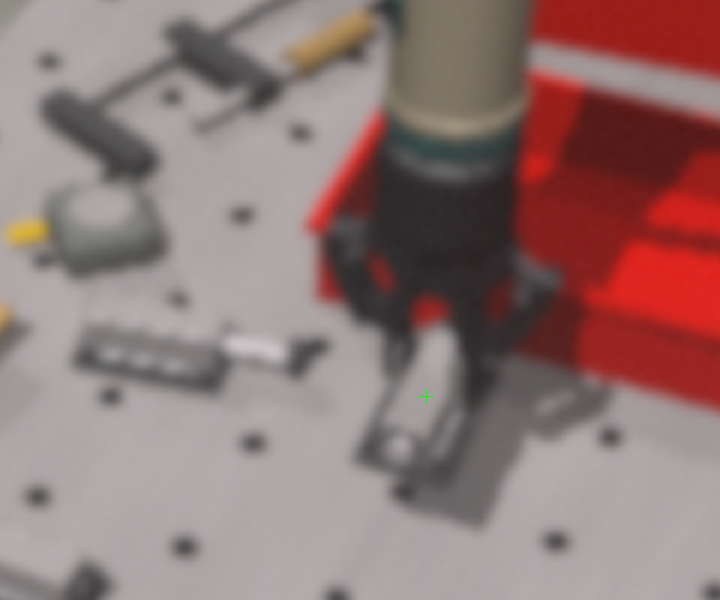

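```bash
python3 -m handwheel '[[[0.4,0.05,0],[0,0,0],20],[[0.7,0.1,0],[0,0,0],20],[[0.75,0.1,0],[0,0,0],20],[[0.75,0.1,0],[0,0,0],20],[[0.75,0.1,0],[0,0,0],20],[[0.75,0.1,0],[0,0,0],20],[[0.75,0.1,0],[0,0,0],20],[[0.6,0.1,0],[0,0,0],20],[[0.45,0.05,0],[0,0,0],20],[[0,0,0],[0,0,0],20],[[0,0,0],[0,0,0],20]]'
python3 - <<'E'
from h import *
plan(494,314,-9,93.7)
E
```

```text
time: 25.48
eef_pos: [494.7, 312.4, 110.1]
tcp_rot: [0.684, 0.729, -0.001, -0.0]
wrist_force: [-0.5, 1.1, -5.8]
opening: 0.31
t 25.48 pos [494.7 312.4 110.1] yaw 93.7 tilt [-0.002 -0.002] J [ 0.44  0.35  1.61 -0.    1.18  0.38] open 26.5
  shift(units, tool now) [ 0.03  -0.006  1.985] rot(units) [-0.016  0.012 -0.005] shift if rotated first [ 0.027 -0.01   1.985]
```

```bash
python3 -m handwheel '[[[0.03,-0.01,0.4],[0,0,0],20],[[0,0,0.5],[0,0,0],20],[[0,0,0.5],[0,0,0],20],[[0,0,0.3],[0,0,0],20],[[0,0,0.15],[0,0,0],20],[[0,0,0.06],[0,0,0],20],[[0,0,0],[0,0,0],20]]'
python3 -m handwheel '[[[0,0,0.05],[0,0,0],20],[[0,0,0.02],[0,0,0],20],[[0,0,0],[0,0,0],20]]'
```

```text
time: 26.35
eef_pos: [495.4, 314.9, -3.0]
tcp_rot: [0.684, 0.729, 0.0, 0.0]
wrist_force: [0.6, -0.1, -5.8]
opening: 0.31
time: 26.72
eef_pos: [494.9, 315.0, -7.5]
tcp_rot: [0.684, 0.729, 0.0, 0.0]
wrist_force: [-0.0, -0.1, -6.9]
opening: 0.307
```

```bash
python3 -m handwheel '[[[0,0,0.03],[0,0,0],20],[[0,0,0.02],[0,0,0],20],[[0,0,0],[0,0,0],20]]'
```

```text
time: 27.1
eef_pos: [495.0, 315.1, -10.0]
tcp_rot: [0.684, 0.729, 0.0, 0.0]
wrist_force: [-1.0, -0.3, 0.6]
opening: 0.304
```

Contact with the floor (the weight is off the wrist). Release and return for the third home latch at (679, 70).

```bash
python3 -m handwheel '[[[0,0,0],[0,0,0],42],[[0,0,0],[0,0,0],42],[[0,0,0],[0,0,0],42],[[0,0,-0.1],[0,0,0],42],[[0,0,-0.4],[0,0,0],42],[[0,0,-0.8],[0,0,0],42],[[0,0,-0.9],[0,0,0],42],[[0,0,-0.3],[0,0,0],42],[[0,0,0],[0,0,0],42]]'
python3 - <<'E'
from h import *
plan(679.5,70.5,140,-1.2)
E
```

```text
time: 28.22
eef_pos: [496.1, 315.6, 141.6]
tcp_rot: [0.684, 0.729, 0.002, 0.001]
wrist_force: [-0.3, -0.5, -0.3]
opening: 0.492
t 28.23 pos [496.1 315.6 141.6] yaw 93.7 tilt [0.004 0.002] J [ 0.45  0.33  1.57 -0.    1.24  0.38] open 42.0
  shift(units, tool now) [-4.273  2.789  0.032] rot(units) [ 0.014 -0.035 11.86 ] shift if rotated first [3.142 4.02  0.027]
```

```bash
python3 -m handwheel '[[[-0.4,0.26,0],[0,0,0],60],[[-0.65,0.43,0],[0,0,0],60],[[-0.65,0.43,0],[0,0,0],60],[[-0.65,0.43,0],[0,0,0],60],[[-0.65,0.43,0],[0,0,0],60],[[-0.65,0.43,0],[0,0,0],60],[[-0.4,0.25,0],[0,0,0],60],[[-0.22,0.13,0],[0,0,0],60],[[0,0,0],[0,0,0],60]]'
python3 -m handwheel '[[[0,0,0],[0,0,1],60],[[0,0,0],[0,0,1],60],[[0,0,0],[0,0,1],60],[[0,0,0],[0,0,1],60],[[0,0,0],[0,0,1],60],[[0,0,0],[0,0,1],60],[[0,0,0],[0,0,1],60],[[0,0,0],[0,0,1],60],[[0,0,0],[0,0,1],60],[[0,0,0],[0,0,1],60],[[0,0,0],[0,0,1],60],[[0,0,0],[0,0,0.86],60]]'
python3 - <<'E'
from h import *
plan(679.5,70.5,-12,-1.2)
f=viewer.grab_frame('top');g=viewer.grab_frame('side')
for o in latches(g):
    if o[0][0]<700 and -200<o[0][1]<150 : print(*o[:3],*o[4:])
c=(494,314,0.065)
save('ov7',overlay(f,c,1.7,(130,250,155,270),6))
E
```

```text
time: 29.35
eef_pos: [678.0, 70.1, 138.7]
tcp_rot: [0.684, 0.729, -0.0, -0.001]
wrist_force: [-0.4, 0.1, -0.3]
opening: 0.705
time: 30.85
eef_pos: [677.0, 72.3, 139.6]
tcp_rot: [1.0, -0.012, -0.0, -0.0]
wrist_force: [-0.3, -0.3, -0.5]
opening: 0.701
t 30.85 pos [677.   72.3 139.6] yaw -1.3 tilt [-0.001  0.001] J [0.   0.47 1.35 0.   1.33 1.6 ] open 59.9
  shift(units, tool now) [0.044 0.031 2.527] rot(units) [-0.006  0.006 -0.015] shift if rotated first [0.042 0.029 2.527]
[ 660.9 -150.1] [145.3  34.4] 11.0 [ 677.7 -146.3] 7.7 144 40.0
[672.1  73.8] [ 31.8 106.1] 89.2 [671.6  75.2] 178.2 177 42.0
[458.5  81.1] [ 33.2 140.7] 81.4 [474.2  80.3] 171.6 206 41.0
```

View pics/ov7.png

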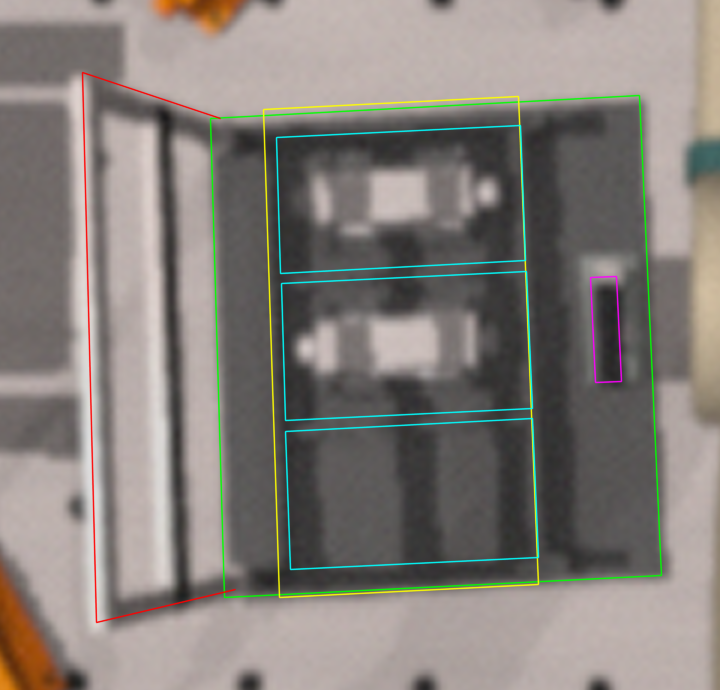

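Both latches are lying in their bays, the top bay at about (395,195) and the middle bay at about (393,345). Now the third one.

```bash
python3 -m handwheel '[[[0.03,0.02,0.6],[0,0,0],60],[[0,0,0.8],[0,0,0],60],[[0,0,0.6],[0,0,0],60],[[0,0,0.3],[0,0,0],60],[[0,0,0.15],[0,0,0],60],[[0,0,0.07],[0,0,0],60],[[0,0,0],[0,0,0],60]]'
python3 - <<'E'
from h import *
plan(679.5,70.5,-14,-1.2)
E
```

```text
time: 31.82
eef_pos: [680.9, 68.9, -10.8]
tcp_rot: [1.0, -0.01, 0.001, 0.0]
wrist_force: [-0.3, -0.1, 1.1]
opening: 0.708
t 31.82 pos [680.9  68.9 -10.8] yaw -1.2 tilt [ 0.002 -0.   ] J [-0.    0.59  1.52 -0.    1.02  1.59] open 60.5
  shift(units, tool now) [-0.024 -0.026  0.053] rot(units) [ 0.    -0.013  0.002] shift if rotated first [-0.024 -0.026  0.053]
```

```bash
python3 -m handwheel '[[[-0.02,-0.02,0.05],[0,0,0],40],[[0,0,0],[0,0,0],20],[[0,0,0],[0,0,0],20],[[0,0,0],[0,0,0],20],[[0,0,0],[0,0,0],20],[[0,0,0],[0,0,0],20]]' 60
python3 -m handwheel '[[[0,0,-0.2],[0,0,0],20],[[0,0,-0.5],[0,0,0],20],[[0,0,-0.7],[0,0,0],20],[[0,0,-0.7],[0,0,0],20],[[0,0,0],[0,0,0],20]]'
python3 -m handwheel '[[[0,0,0],[0,0,-0.6],20],[[0,0,0],[0,0,-1],20],[[0,0,0],[0,0,-1],20],[[0,0,0],[0,0,-1],20],[[0,0,0],[0,0,-1],20],[[0,0,0],[0,0,-1],20],[[0,0,0],[0,0,-1],20],[[0,0,0],[0,0,-1],20],[[0,0,0],[0,0,-1],20],[[0,0,0],[0,0,-1],20],[[0,0,0],[0,0,-1],20],[[0,0,0],[0,0,-1],20]]'
python3 -m handwheel '[[[0,0,0],[0,0,-0.26],20],[[0,0,0],[0,0,0],20]]'
python3 - <<'E'
from h import *
x,y=c2w([-85,0,0],(494,314,.065))[0][:2]; print(x,y)
plan(x,y,112,93.7)
g=viewer.grab_frame('side'); p=np.array(ctrl.observe()['eef_pos'])
mark(g,[p+[0,0,30]],190,310,90,190,6,'s11')
E
```

```text
time: 32.58
eef_pos: [679.2, 70.2, -14.1]
tcp_rot: [1.0, -0.011, 0.0, -0.0]
wrist_force: [-2.1, 2.1, 5.7]
opening: 0.307
time: 33.2
eef_pos: [681.7, 69.9, 114.8]
tcp_rot: [1.0, -0.011, 0.004, 0.0]
wrist_force: [0.4, 0.4, -5.1]
opening: 0.305
time: 34.7
eef_pos: [677.0, 69.9, 107.9]
tcp_rot: [0.696, 0.718, -0.002, -0.002]
wrist_force: [-0.3, 0.9, -4.6]
opening: 0.307
time: 34.95
eef_pos: [678.0, 69.9, 109.5]
tcp_rot: [0.685, 0.729, -0.001, -0.001]
wrist_force: [0.2, 0.4, -4.1]
opening: 0.31
409.1794992879394 308.47888969904346
t 34.95 pos [678.   69.9 109.5] yaw 93.6 tilt [-0.003 -0.   ] J [ 0.    0.49  1.39 -0.    1.27 -0.06] open 26.5
  shift(units, tool now) [ 4.248 -4.224 -0.03 ] rot(units) [-0.02   0.    -0.014] shift if rotated first [ 4.256 -4.215 -0.041]
```

View pics/s11.png

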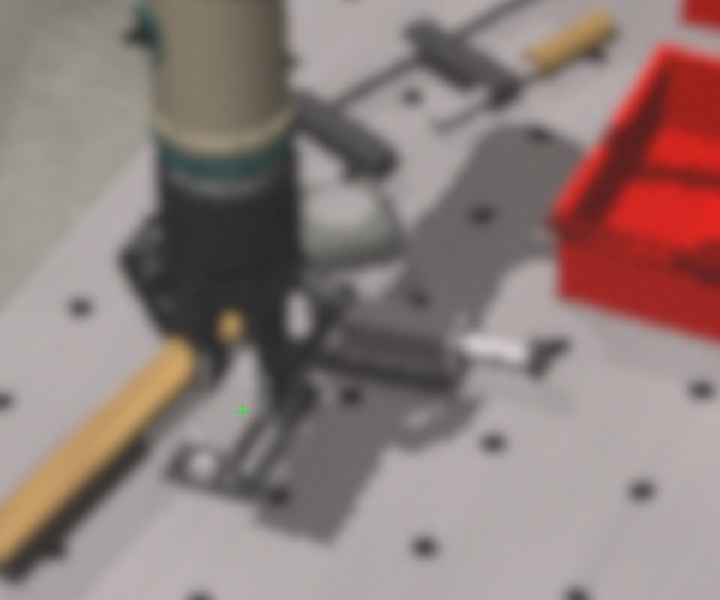

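```bash
python3 -m handwheel '[[[0.3,-0.3,0],[0,0,0],20],[[0.5,-0.5,0],[0,0,0],20],[[0.55,-0.55,0],[0,0,0],20],[[0.55,-0.55,0],[0,0,0],20],[[0.55,-0.55,0],[0,0,0],20],[[0.55,-0.55,0],[0,0,0],20],[[0.55,-0.55,0],[0,0,0],20],[[0.45,-0.42,0],[0,0,0],20],[[0.25,-0.25,0],[0,0,0],20],[[0,0,0],[0,0,0],20],[[0,0,0],[0,0,0],20]]'
python3 - <<'E'
from h import *
plan(409.2,308.5,-9,93.7)
E
```

```text
time: 36.38
eef_pos: [410.6, 308.1, 111.3]
tcp_rot: [0.684, 0.729, 0.0, 0.001]
wrist_force: [0.1, -0.6, -5.6]
opening: 0.305
t 36.38 pos [410.6 308.1 111.3] yaw 93.7 tilt [ 0.001 -0.   ] J [ 0.51  0.25  1.77 -0.    1.12  0.45] open 26.0
  shift(units, tool now) [ 0.009 -0.025  2.006] rot(units) [ 0.008  0.002 -0.005] shift if rotated first [ 0.009 -0.023  2.006]
```

```bash
python3 -m handwheel '[[[0.01,-0.02,0.4],[0,0,0],20],[[0,0,0.5],[0,0,0],20],[[0,0,0.5],[0,0,0],20],[[0,0,0.3],[0,0,0],20],[[0,0,0.15],[0,0,0],20],[[0,0,0.06],[0,0,0],20],[[0,0,0],[0,0,0],20]]'
python3 -m handwheel '[[[0,0,0.05],[0,0,0],20],[[0,0,0.03],[0,0,0],20],[[0,0,0.02],[0,0,0],20],[[0,0,0],[0,0,0],20]]'
```

```text
time: 37.25
eef_pos: [409.4, 308.9, -3.0]
tcp_rot: [0.684, 0.729, 0.0, 0.0]
wrist_force: [-0.2, -0.4, -4.7]
opening: 0.304
time: 37.75
eef_pos: [408.6, 308.8, -9.5]
tcp_rot: [0.684, 0.729, -0.0, 0.0]
wrist_force: [0.1, -0.0, -4.0]
opening: 0.31
```

```bash
python3 -m handwheel '[[[0,0,0.015],[0,0,0],20],[[0,0,0],[0,0,0],20]]'
python3 -m handwheel '[[[0,0,0],[0,0,0],42],[[0,0,0],[0,0,0],42],[[0,0,0],[0,0,0],42],[[0,0,-0.1],[0,0,0],42],[[0,0,-0.4],[0,0,0],42],[[0,0,-0.8],[0,0,0],42],[[0,0,-0.9],[0,0,0],42],[[0,0,-0.3],[0,0,0],42],[[0,0,0],[0,0,0],42]]'
python3 - <<'E'
from h import *
plan(486,76,140,-8.3)
plan(689,-149.5,140,9)
E
```

```text
time: 38.0
eef_pos: [408.8, 308.9, -10.1]
tcp_rot: [0.684, 0.729, 0.0, 0.0]
wrist_force: [-0.4, 0.4, -2.1]
opening: 0.306
time: 39.12
eef_pos: [409.8, 309.5, 141.7]
tcp_rot: [0.684, 0.729, 0.002, 0.001]
wrist_force: [-0.6, 0.5, -0.6]
opening: 0.492
t 39.12 pos [409.8 309.5 141.7] yaw 93.7 tilt [0.004 0.002] J [ 0.51  0.22  1.72 -0.    1.19  0.45] open 42.0
  shift(units, tool now) [-3.964  1.017  0.025] rot(units) [ 9.0000e-03 -3.6000e-02  1.2747e+01] shift if rotated first [1.818 3.667 0.028]
t 39.12 pos [409.8 309.5 141.7] yaw 93.7 tilt [0.004 0.002] J [ 0.51  0.22  1.72 -0.    1.19  0.45] open 42.0
  shift(units, tool now) [-7.932  4.153  0.03 ] rot(units) [ 0.014 -0.033 10.585] shift if rotated first [3.399 8.283 0.028]
```

```bash
python3 -m handwheel '[[[-0.4,0.1,0],[0,0,0],60],[[-0.7,0.18,0],[0,0,0],60],[[-0.7,0.18,0],[0,0,0],60],[[-0.7,0.18,0],[0,0,0],60],[[-0.7,0.18,0],[0,0,0],60],[[-0.5,0.12,0],[0,0,0],60],[[-0.26,0.08,0],[0,0,0],60],[[0,0,0],[0,0,0],60]]'
python3 -m handwheel '[[[0,0,0],[0,0,1],60],[[0,0,0],[0,0,1],60],[[0,0,0],[0,0,1],60],[[0,0,0],[0,0,1],60],[[0,0,0],[0,0,1],60],[[0,0,0],[0,0,1],60],[[0,0,0],[0,0,1],60],[[0,0,0],[0,0,1],60],[[0,0,0],[0,0,1],60],[[0,0,0],[0,0,1],60],[[0,0,0],[0,0,1],60],[[0,0,0],[0,0,1],60]]'
python3 -m handwheel '[[[0,0,0],[0,0,0.75],60],[[0,0,0],[0,0,0],60]]'
python3 - <<'E'
from h import *
plan(484,76,-12,-8.3)
f=viewer.grab_frame('top');g=viewer.grab_frame('side')
for o in latches(g):
    if o[0][0]<700 and -200<o[0][1]<150 : print(*o[:3],*o[4:])
c=(494,314,0.065)
save('ov8',overlay(f,c,1.7,(130,250,155,270),6))
save('s12',g['frame'],1.5)
E
```

```text
time: 40.12
eef_pos: [484.7, 75.3, 138.8]
tcp_rot: [0.685, 0.729, -0.0, -0.001]
wrist_force: [-0.4, 0.6, 0.9]
opening: 0.703
time: 41.62
eef_pos: [484.1, 77.3, 139.3]
tcp_rot: [1.0, -0.022, -0.001, -0.0]
wrist_force: [0.6, -0.2, -1.2]
opening: 0.703
time: 41.88
eef_pos: [484.3, 77.0, 139.4]
tcp_rot: [0.997, -0.071, -0.0, -0.0]
wrist_force: [0.6, 0.0, 0.2]
opening: 0.704
t 41.88 pos [484.3  77.  139.4] yaw -8.2 tilt [-0.001  0.001] J [0.02 0.19 1.77 0.   1.18 1.73] open 60.1
  shift(units, tool now) [-1.000e-03  1.800e-02  2.523e+00] rot(units) [-0.004  0.007  0.016] shift if rotated first [-0.003  0.017  2.523]
[ 674.  -149.5] [118.   36.6] 10.4 [ 684.2 -145. ] 8.4 133 40.0
[458.2  82.1] [ 32.1 141.8] 81.5 [472.   80.4] 171.7 208 40.0
```

View pics/ov8.png

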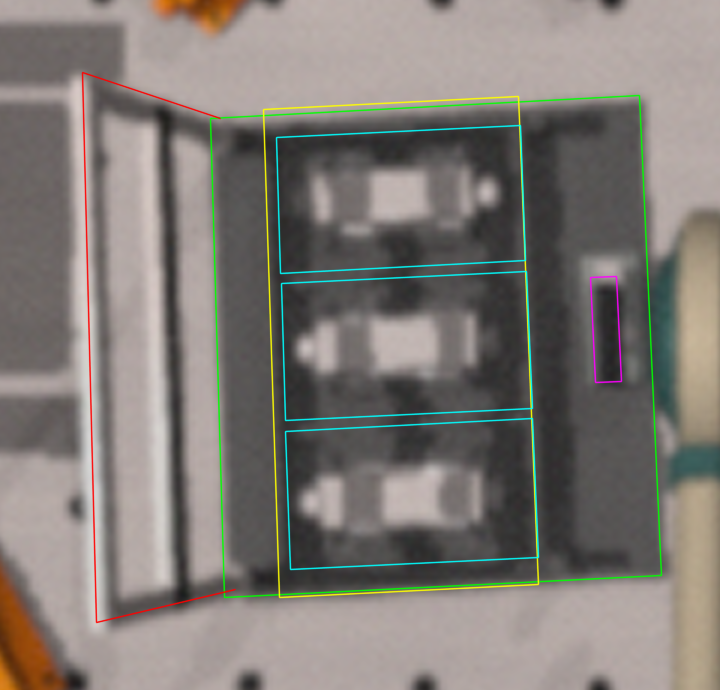

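View pics/s12.png

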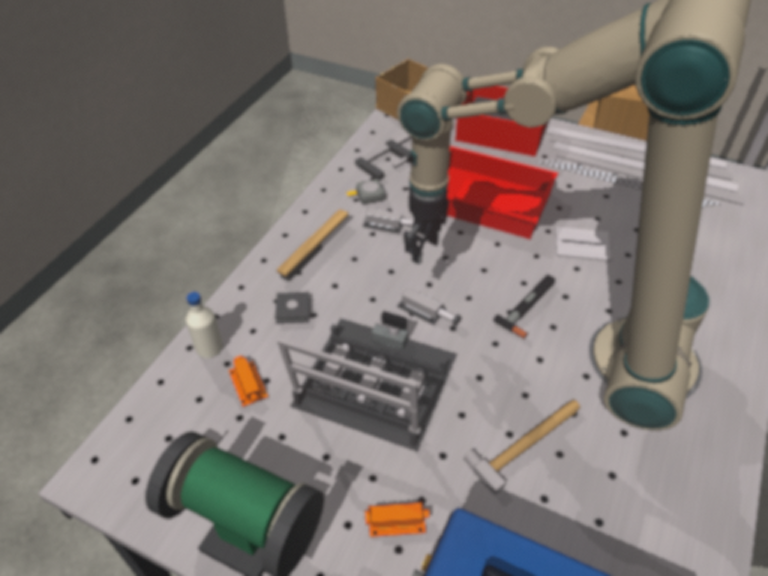

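All three home latches lie in their bays. Next are the two pulled-out ones.

```bash
python3 -m handwheel '[[[0,0.01,0.6],[0,0,0],60],[[0,0,0.8],[0,0,0],60],[[0,0,0.6],[0,0,0],60],[[0,0,0.3],[0,0,0],60],[[0,0,0.15],[0,0,0],60],[[0,0,0.07],[0,0,0],60],[[0,0,0],[0,0,0],60]]'
python3 - <<'E'
from h import *
plan(484,76,-14,-8.3)
E
```

```text
time: 42.85
eef_pos: [485.4, 75.1, -11.1]
tcp_rot: [0.997, -0.072, 0.0, -0.0]
wrist_force: [0.1, 0.4, 0.0]
opening: 0.707
t 42.85 pos [485.4  75.1 -11.1] yaw -8.3 tilt [ 0.001 -0.   ] J [ 0.01  0.37  1.97 -0.    0.8   1.73] open 60.3
  shift(units, tool now) [-0.025 -0.011  0.048] rot(units) [-0.001 -0.007 -0.001] shift if rotated first [-0.025 -0.011  0.048]
```

```bash
python3 -m handwheel '[[[-0.02,0,0.05],[0,0,0],40],[[0,0,0],[0,0,0],20],[[0,0,0],[0,0,0],20],[[0,0,0],[0,0,0],20],[[0,0,0],[0,0,0],20],[[0,0,0],[0,0,0],20]]' 60
python3 -m handwheel '[[[0,0,-0.2],[0,0,0],20],[[0,0,-0.5],[0,0,0],20],[[0,0,-0.7],[0,0,0],20],[[0,0,-0.7],[0,0,0],20],[[0,0,-0.3],[0,0,0],20],[[0,0,0],[0,0,0],20]]'
python3 - <<'E'
from h import *
plan(505,-390,140,0)
f=viewer.grab_frame('top');g=viewer.grab_frame('side'); p=np.array(ctrl.observe()['eef_pos'])
mark(g,[p+[0,0,30]],230,350,110,210,6,'s13')
for d in viewer.spot_point(f,'bin')+viewer.spot_point(g,'bin'): print(np.round(d['location']),round(d['conf'],2))
W=world(f); fr=f['frame'].astype(int)
red=(fr[...,0]>120)&(fr[...,1]<70)&(fr[...,2]<70)&(f['range_z']>0)&(W[...,1]>-480)&(W[...,1]<-200)&(W[...,0]>280)&(W[...,0]<680)
rim=W[red&(W[...,2]>58)][:,:2].astype(np.float32); print(len(rim),cv2.minAreaRect(rim))
fl=W[red&(W[...,2]<12)]; print('floor',fl[:,0].min(),fl[:,0].max(),fl[:,1].min(),fl[:,1].max())
E
```

```text
time: 43.6
eef_pos: [483.8, 75.4, -13.9]
tcp_rot: [0.997, -0.073, 0.0, -0.0]
wrist_force: [-1.2, 1.0, 6.3]
opening: 0.304
time: 44.35
eef_pos: [484.4, 75.1, 130.7]
tcp_rot: [0.997, -0.073, 0.002, 0.0]
wrist_force: [0.6, 1.0, -5.2]
opening: 0.312
t 44.35 pos [484.4  75.1 130.7] yaw -8.3 tilt [ 0.003 -0.   ] J [ 0.01  0.2   1.79 -0.    1.16  1.73] open 26.6
  shift(units, tool now) [ 1.461  7.62  -0.151] rot(units) [ 0.    -0.022 -1.04 ] shift if rotated first [ 0.343  7.751 -0.154]
[ 480. -347.    2.] 0.62
[750. 206.  -2.] 0.57
[ 479. -347.    2.] 0.9
989 ((477.0390930175781, -347.51483154296875), (299.82659912109375, 214.0072479248047), 1.7222063541412354)
floor 335.9258584210896 621.6896613682435 -448.75268858834966 -245.77479630329756
```

View pics/s13.png

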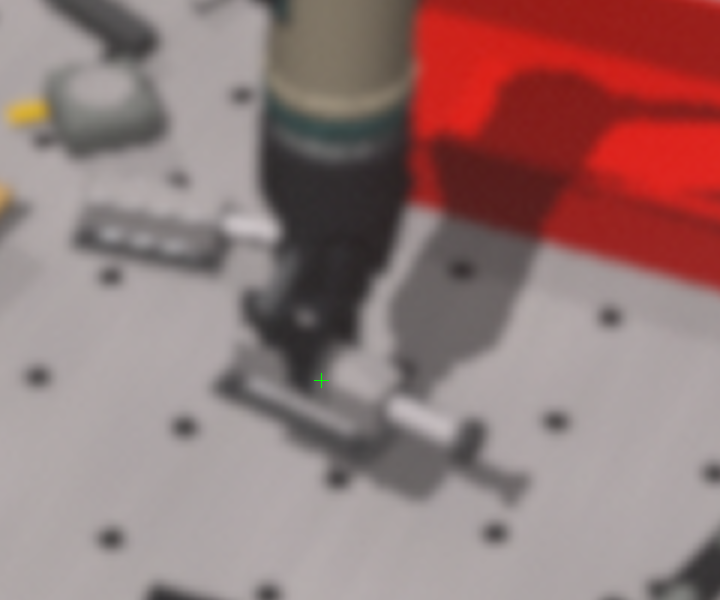

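```bash
python3 -m handwheel '[[[0,0,0],[0,0,-0.6],20],[[0,0.4,0],[0,0,-0.6],20],[[0.03,0.7,0],[0,0,0],20],[[0.03,0.8,0],[0,0,0],20],[[0.03,0.8,0],[0,0,0],20],[[0.03,0.8,0],[0,0,0],20],[[0.03,0.8,0],[0,0,0],20],[[0.03,0.8,0],[0,0,0],20],[[0.03,0.8,0],[0,0,0],20],[[0.03,0.8,0],[0,0,0],20],[[0.03,0.6,0],[0,0,0],20],[[0.03,0.4,0],[0,0,0],20]]'
python3 - <<'E'
from h import *
plan(505,-391,-5,1)
E
```

```text
time: 46.05
eef_pos: [509.2, -387.8, 127.3]
tcp_rot: [1.0, 0.01, -0.001, -0.001]
wrist_force: [0.1, 0.4, -5.3]
opening: 0.306
t 46.05 pos [ 509.2 -387.8  127.3] yaw 1.2 tilt [-0.002  0.002] J [-0.76  0.42  1.46 -0.    1.27  0.79] open 26.1
  shift(units, tool now) [-0.066  0.056  2.205] rot(units) [-0.014  0.017  0.024] shift if rotated first [-0.071  0.052  2.204]
```

```bash
python3 -m handwheel '[[[-0.07,0.04,0.3],[0,0,0],20],[[0,0,0.5],[0,0,0],20],[[0,0,0.5],[0,0,0],20],[[0,0,0.5],[0,0,0],20],[[0,0,0.25],[0,0,0],20],[[0,0,0.1],[0,0,0],20],[[0,0,0.05],[0,0,0],20],[[0,0,0],[0,0,0],20]]'
```

```text
time: 47.05
eef_pos: [506.4, -389.2, -1.7]
tcp_rot: [1.0, 0.011, 0.001, 0.001]
wrist_force: [0.1, -0.2, -5.0]
opening: 0.308
```

```bash
python3 -m handwheel '[[[0,0,0.04],[0,0,0],20],[[0,0,0.02],[0,0,0],20],[[0,0,0],[0,0,0],20]]'
```

```text
time: 47.42
eef_pos: [505.9, -388.7, -5.9]
tcp_rot: [1.0, 0.011, 0.0, 0.0]
wrist_force: [0.7, 0.4, -4.9]
opening: 0.308
```

```bash
python3 -m handwheel '[[[0,0,0.04],[0,0,0],20],[[0,0,0.02],[0,0,0],20],[[0,0,0],[0,0,0],20]]'
python3 -m handwheel '[[[0,0,0],[0,0,0],45],[[0,0,0],[0,0,0],45],[[0,0,0],[0,0,0],45],[[0,0,-0.1],[0,0,0],45],[[0,0,-0.5],[0,0,0],45],[[0,0,-0.9],[0,0,0],45],[[0,0,-0.9],[0,0,0],45],[[0,0,0],[0,0,0],45]]'
python3 - <<'E'
from h import *
plan(689,-149.5,140,8.5)
E
```

```text
time: 47.8
eef_pos: [505.8, -388.7, -9.8]
tcp_rot: [1.0, 0.011, -0.0, -0.0]
wrist_force: [0.1, 1.2, -4.5]
opening: 0.306
time: 48.8
eef_pos: [508.7, -391.4, 140.6]
tcp_rot: [1.0, 0.011, 0.004, 0.004]
wrist_force: [0.5, 0.2, 0.1]
opening: 0.529
t 48.8 pos [ 508.7 -391.4  140.6] yaw 1.3 tilt [ 0.009 -0.008] J [-0.76  0.4   1.45 -0.    1.27  0.78] open 45.2
  shift(units, tool now) [ 3.095e+00 -3.963e+00  2.000e-03] rot(units) [ 0.065 -0.057 -0.903] shift if rotated first [ 3.568 -3.543  0.01 ]
```

```bash
python3 -m handwheel '[[[0,0,0],[0,0,-0.9],60],[[0.25,-0.25,0],[0,0,0],60],[[0.5,-0.5,0],[0,0,0],60],[[0.6,-0.6,0],[0,0,0],60],[[0.6,-0.6,0],[0,0,0],60],[[0.6,-0.6,0],[0,0,0],60],[[0.5,-0.5,0],[0,0,0],60],[[0.3,-0.3,0],[0,0,0],60],[[0.2,-0.2,0],[0,0,0],60],[[0,0,0],[0,0,0],60],[[0,0,0],[0,0,0],60]]'
python3 - <<'E'
from h import *
plan(689,-149.5,-14,8.5)
g=viewer.grab_frame('side'); f=viewer.grab_frame('top')
for o in latches(g):
    if o[0][0]<700 and -200<o[0][1]<150 : print(*o[:3],*o[4:])
save('t14',cv2.resize(f['frame'],None,fx=5,fy=5,interpolation=cv2.INTER_CUBIC)[600:1400,1500:2300],.75)
save('s14',cv2.resize(g['frame'],None,fx=5,fy=5,interpolation=cv2.INTER_CUBIC)[400:1000,1150:1950])
E
```

```text
time: 50.18
eef_pos: [684.4, -147.9, 134.2]
tcp_rot: [0.997, 0.073, -0.0, 0.0]
wrist_force: [0.6, 0.1, -0.2]
opening: 0.702
t 50.17 pos [ 684.4 -147.9  134.2] yaw 8.4 tilt [-0.001 -0.001] J [-0.31  0.5   1.3  -0.    1.34  1.11] open 59.9
  shift(units, tool now) [0.074 0.037 2.471] rot(units) [ 0.005  0.006 -0.012] shift if rotated first [0.072 0.038 2.471]
[ 659.7 -148. ] [143.  37.] 5.7 [ 677.  -145.5] 8.5 146 41.0
```

View pics/t14.png

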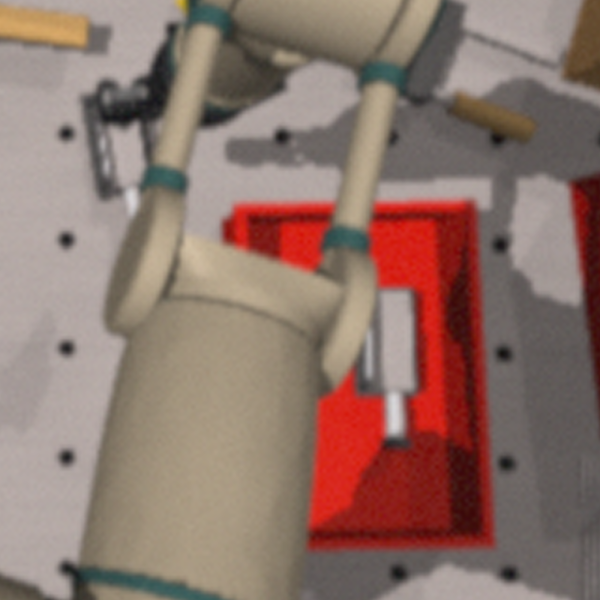

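View pics/s14.png

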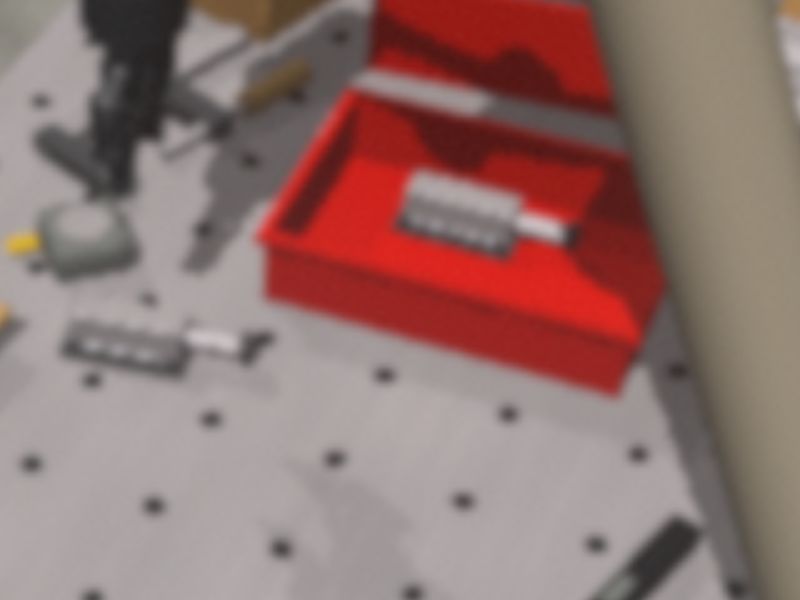

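The first pulled-out latch lies flat in the bin with its bolt still out. Now the last one.

```bash
python3 -m handwheel '[[[0.06,0.03,0.6],[0,0,0],60],[[0,0,0.8],[0,0,0],60],[[0,0,0.6],[0,0,0],60],[[0,0,0.25],[0,0,0],60],[[0,0,0.12],[0,0,0],60],[[0,0,0.07],[0,0,0],60],[[0,0,0],[0,0,0],60]]'
python3 - <<'E'
from h import *
plan(689,-149.5,-14,8.5)
E
```

```text
time: 51.15
eef_pos: [689.7, -148.2, -11.0]
tcp_rot: [0.997, 0.074, 0.001, 0.0]
wrist_force: [-0.7, 0.4, 0.7]
opening: 0.704
t 51.15 pos [ 689.7 -148.2  -11. ] yaw 8.5 tilt [ 0.002 -0.001] J [-0.31  0.62  1.47 -0.    1.05  1.11] open 60.2
  shift(units, tool now) [-0.015  0.02   0.05 ] rot(units) [ 0.007 -0.012 -0.003] shift if rotated first [-0.015  0.02   0.05 ]
```

```bash
python3 -m handwheel '[[[-0.01,0.01,0.05],[0,0,0],40],[[0,0,0],[0,0,0],20],[[0,0,0],[0,0,0],20],[[0,0,0],[0,0,0],20],[[0,0,0],[0,0,0],20],[[0,0,0],[0,0,0],20]]' 60
python3 -m handwheel '[[[0,0,-0.2],[0,0,0],20],[[0,0,-0.5],[0,0,0],20],[[0,0,-0.7],[0,0,0],20],[[0,0,-0.7],[0,0,0],20],[[0,0,-0.3],[0,0,0],20],[[0,0,0],[0,0,0],20]]'
python3 - <<'E'
from h import *
plan(505,-306,130,1)
g=viewer.grab_frame('side'); p=np.array(ctrl.observe()['eef_pos'])
mark(g,[p+[0,0,30]],210,330,80,180,6,'s15')
E
```

```text
time: 51.9
eef_pos: [688.7, -148.7, -14.4]
tcp_rot: [0.997, 0.074, 0.0, 0.0]
wrist_force: [-0.8, -0.1, 6.0]
opening: 0.313
time: 52.65
eef_pos: [688.7, -148.6, 129.3]
tcp_rot: [0.997, 0.074, 0.001, 0.0]
wrist_force: [0.7, -0.3, -5.4]
opening: 0.309
t 52.65 pos [ 688.7 -148.6  129.3] yaw 8.5 tilt [ 0.001 -0.   ] J [-0.31  0.51  1.3   0.    1.33  1.11] open 26.4
  shift(units, tool now) [-3.415  2.143 -0.015] rot(units) [ 0.003 -0.008  0.935] shift if rotated first [-3.108  2.569 -0.012]
```

View pics/s15.png

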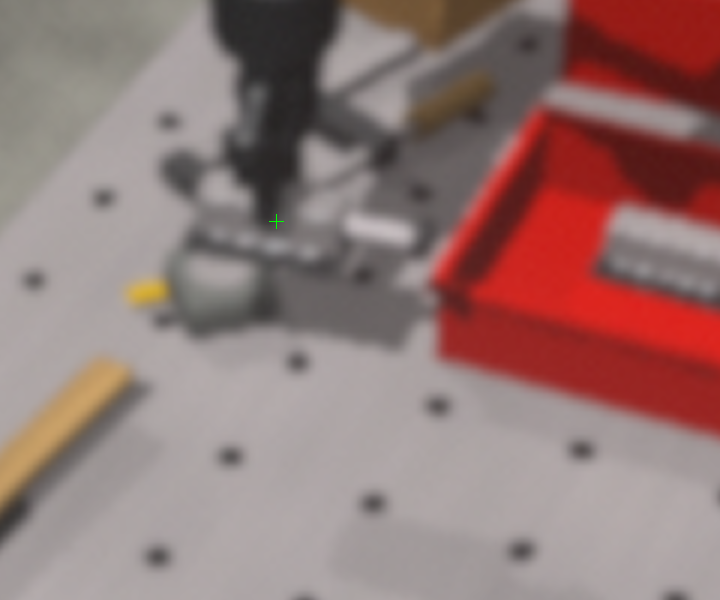

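```bash
python3 -m handwheel '[[[0,0,0],[0,0,0.93],20],[[-0.25,0.2,0],[0,0,0],20],[[-0.45,0.37,0],[0,0,0],20],[[-0.5,0.41,0],[0,0,0],20],[[-0.5,0.41,0],[0,0,0],20],[[-0.5,0.41,0],[0,0,0],20],[[-0.45,0.37,0],[0,0,0],20],[[-0.3,0.25,0],[0,0,0],20],[[-0.15,0.12,0],[0,0,0],20],[[0,0,0],[0,0,0],20],[[0,0,0],[0,0,0],20]]'
python3 - <<'E'
from h import *
plan(505,-303,-5,1)
E
```

```text
time: 54.08
eef_pos: [505.7, -303.7, 128.6]
tcp_rot: [1.0, 0.009, 0.0, -0.0]
wrist_force: [0.1, 0.1, -6.0]
opening: 0.309
t 54.08 pos [ 505.7 -303.7  128.6] yaw 1.1 tilt [0.    0.001] J [-0.66  0.34  1.58  0.    1.22  0.89] open 26.4
  shift(units, tool now) [-0.012 -0.011  2.227] rot(units) [-0.005 -0.002  0.009] shift if rotated first [-0.011 -0.013  2.227]
```

```bash
python3 -m handwheel '[[[-0.01,-0.01,0.3],[0,0,0],20],[[0,0,0.5],[0,0,0],20],[[0,0,0.5],[0,0,0],20],[[0,0,0.5],[0,0,0],20],[[0,0,0.25],[0,0,0],20],[[0,0,0.1],[0,0,0],20],[[0,0,0.07],[0,0,0],20],[[0,0,0],[0,0,0],20]]'
python3 -m handwheel '[[[0,0,0.04],[0,0,0],20],[[0,0,0.02],[0,0,0],20],[[0,0,0],[0,0,0],20]]'
```

```text
time: 55.08
eef_pos: [505.1, -304.1, -3.7]
tcp_rot: [1.0, 0.009, 0.001, 0.0]
wrist_force: [-0.3, -0.3, -5.1]
opening: 0.31
time: 55.45
eef_pos: [504.6, -303.8, -7.8]
tcp_rot: [1.0, 0.009, 0.0, 0.0]
wrist_force: [-0.1, 0.9, -5.9]
opening: 0.308
```

```bash
python3 -m handwheel '[[[0,0,0.03],[0,0,0],20],[[0,0,0],[0,0,0],20]]'
python3 -m handwheel '[[[0,0,0],[0,0,0],45],[[0,0,0],[0,0,0],45],[[0,0,0],[0,0,0],45],[[0,0,-0.1],[0,0,0],45],[[0,0,-0.5],[0,0,0],45],[[0,0,-0.9],[0,0,0],45],[[0,0,-0.9],[0,0,0],45],[[0,0,-0.9],[0,0,0],45],[[0,0,-0.9],[0,0,0],20],[[0,0,0],[0,0,0],0]]'
python3 - <<'E'
from h import *
plan(482,427,250,93.7)
f=viewer.grab_frame('top');g=viewer.grab_frame('side')
save('t16',f['frame'],1.5); save('s16',g['frame'],1.5)
W=world(f); s=(f['range_z']>0)&(W[...,2]>190)&(W[...,2]<270)&(W[...,1]>380)&(W[...,1]<480)&(W[...,0]>340)&(W[...,0]<640); q=W[s]; print(len(q),q.mean(0),q[:,2].max(),np.percentile(q,[5,95],axis=0).round())
W=world(g); s=(g['range_z']>0)&(W[...,2]>190)&(W[...,2]<270)&(W[...,1]>380)&(W[...,1]<480)&(W[...,0]>340)&(W[...,0]<640); q=W[s]; print(len(q),q.mean(0),q[:,2].max(),np.percentile(q,[5,95],axis=0).round())
for c in (f,g):
    for d in viewer.spot_point(c,'holddown_bar'): print(np.round(d['location']),round(d['conf'],2))
E
```

```text
time: 55.7
eef_pos: [504.5, -303.7, -9.9]
tcp_rot: [1.0, 0.009, -0.0, -0.0]
wrist_force: [0.4, 0.2, -4.6]
opening: 0.308
time: 56.95
eef_pos: [506.9, -305.5, 248.4]
tcp_rot: [1.0, 0.009, 0.005, 0.004]
wrist_force: [-0.2, 0.0, -1.0]
opening: 0.108
t 56.95 pos [ 506.9 -305.5  248.4] yaw 1.0 tilt [ 0.009 -0.007] J [-0.66  0.27  1.38 -0.    1.48  0.89] open 9.2
  shift(units, tool now) [ -0.194 -12.213  -0.119] rot(units) [ 9.4000e-02 -7.0000e-03 -1.1583e+01] shift if rotated first [12.21   0.373 -0.027]
491 [481.26799163 423.77432017 224.75601163] 235.27428107962737 [[360. 413. 211.]
 [604. 434. 232.]]
579 [477.05592927 428.67355136 224.78519541] 234.82038597916812 [[357. 418. 208.]
 [602. 439. 233.]]
[485. 424. 223.] 0.79
[754. 204.  -1.] 0.35
[485. 427. 223.] 0.66
```

View pics/t16.png

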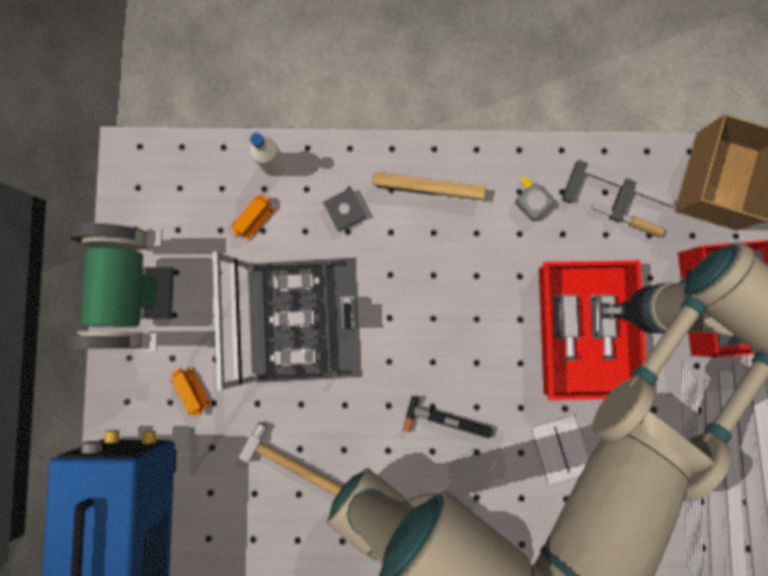

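View pics/s16.png

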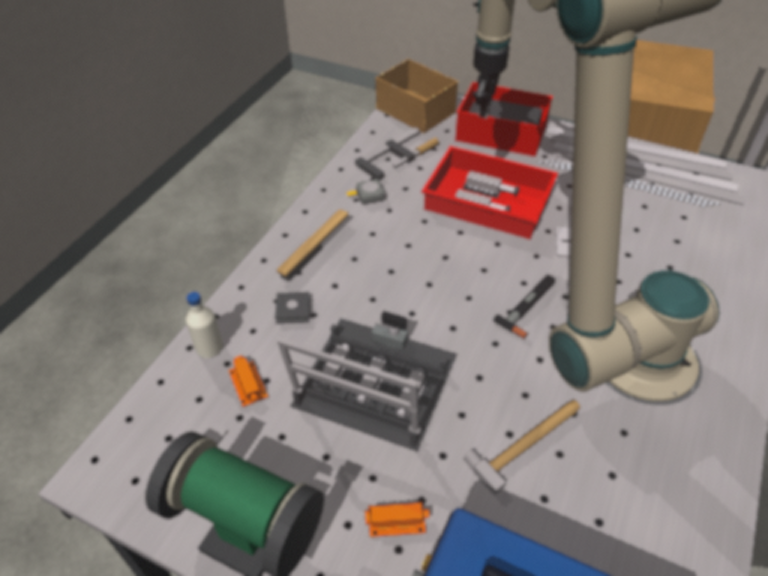

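```bash
python3 -m handwheel '[[[0,0,0],[0,0,-0.6],0],[[0,0,0],[0,0,-1],0],[[0,0,0],[0,0,-1],0],[[0,0,0],[0,0,-1],0],[[0,0,0],[0,0,-1],0],[[0,0,0],[0,0,-1],0],[[0,0,0],[0,0,-1],0],[[0,0,0],[0,0,-1],0],[[0,0,0],[0,0,-1],0],[[0,0,0],[0,0,-1],0],[[0,0,0],[0,0,-1],0],[[0,0,0],[0,0,-1],0]]' 60
python3 - <<'E'
from h import *
plan(484.3,463.7,270,93.7)
E
```

```text
time: 58.65
eef_pos: [503.8, -303.1, 240.1]
tcp_rot: [0.681, 0.732, -0.0, -0.002]
wrist_force: [0.4, -0.3, 0.6]
opening: 0.003
t 58.65 pos [ 503.8 -303.1  240.1] yaw 94.1 tilt [-0.003  0.002] J [-0.66  0.28  1.39 -0.    1.47 -0.73] open 0.2
  shift(units, tool now) [12.772  0.589 -0.465] rot(units) [-0.023 -0.019  0.05 ] shift if rotated first [12.774  0.501 -0.498]
```

```bash
python3 -m handwheel '[[[0.4,0.02,-0.2],[0,0,0.05],0],[[0.7,0.03,-0.2],[0,0,0],0],[[0.8,0.03,-0.1],[0,0,0],0],[[0.8,0.03,0],[0,0,0],0],[[0.8,0.03,0],[0,0,0],0],[[0.8,0.03,0],[0,0,0],0],[[0.8,0.03,0],[0,0,0],0],[[0.8,0.03,0],[0,0,0],0],[[0.8,0.03,0],[0,0,0],0],[[0.8,0.03,0],[0,0,0],0],[[0.8,0.03,0],[0,0,0],0],[[0.8,0.03,0],[0,0,0],0]]'
python3 - <<'E'
from h import *
plan(484.3,463.7,270,93.7)
E
```

```text
time: 60.15
eef_pos: [491.7, 243.8, 270.3]
tcp_rot: [0.686, 0.728, -0.002, -0.001]
wrist_force: [0.8, -0.1, 0.0]
opening: 0.002
t 60.15 pos [491.7 243.8 270.3] yaw 93.4 tilt [-0.003 -0.001] J [ 0.33  0.21  1.42 -0.    1.52  0.27] open 0.2
  shift(units, tool now) [ 3.666  0.098 -0.   ] rot(units) [-0.025  0.009 -0.032] shift if rotated first [3.665 0.114 0.005]
```

```bash
python3 -m handwheel '[[[0.5,0.02,0],[0,0,-0.03],0],[[0.7,0.02,0],[0,0,0],0],[[0.7,0.02,0],[0,0,0],0],[[0.7,0.02,0],[0,0,0],0],[[0.6,0.02,0],[0,0,0],0],[[0.4,0,0],[0,0,0],0],[[0,0,0],[0,0,0],0]]'
python3 - <<'E'
from h import *
plan(484.3,463.7,170,93.7)
s=ctrl.observe();p=np.array(s['eef_pos'])
f=viewer.grab_frame('top');g=viewer.grab_frame('side')
save('s17',overlay(g,(494,314,.065),1.685,(150,330,120,270),4.4))
W=world(g); d=np.hypot(W[...,0]-p[0],W[...,1]-p[1]); q=W[(g['range_z']>0)&(d<35)&(W[...,2]>240)]; print(np.sort(q[:,2])[:20].round(), q[q[:,2]<330].mean(0))
E
```

```text
time: 61.02
eef_pos: [483.9, 459.5, 269.4]
tcp_rot: [0.683, 0.73, -0.002, -0.0]
wrist_force: [-0.3, -0.3, 0.1]
opening: 0.001
t 61.02 pos [483.9 459.5 269.4] yaw 93.8 tilt [-0.004 -0.003] J [0.66 0.4  1.15 0.   1.6  0.59] open 0.0
  shift(units, tool now) [0.073 0.017 1.656] rot(units) [-0.027  0.017  0.013] shift if rotated first [0.069 0.011 1.657]
[305. 308. 310. 310. 312. 312. 312. 312. 312. 314. 314. 315. 316. 316.
 317. 317. 317. 317. 318. 318.] [477.85713528 466.07413521 320.28993325]
```

View pics/s17.png

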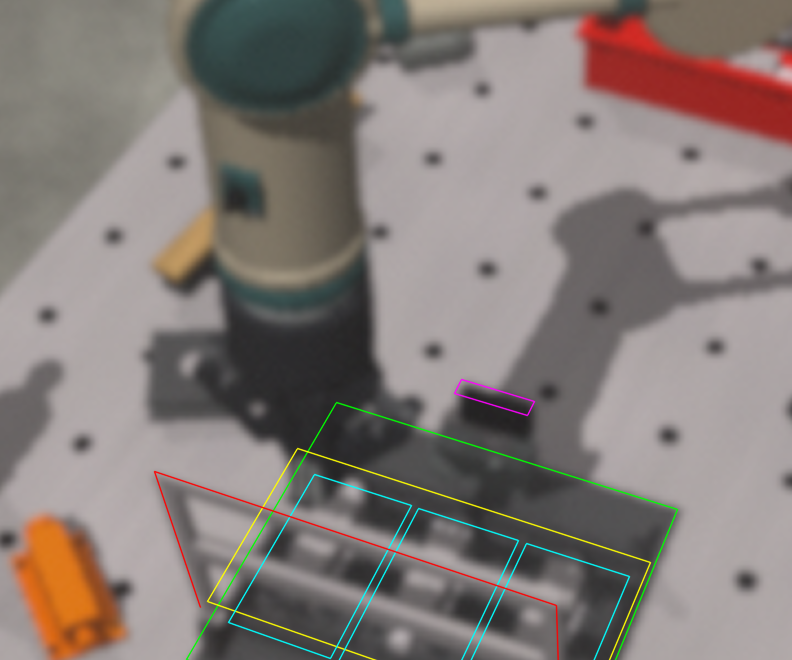

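```bash
python3 -m handwheel '[[[0.05,0,0.4],[0,0,0],0],[[0,0,0.6],[0,0,0],0],[[0,0,0.5],[0,0,0],0],[[0,0,0.2],[0,0,0],0],[[0,0,0],[0,0,0],0],[[0,0,0],[0,0,0],0]]'
python3 - <<'E'
from h import *
B=33
s=ctrl.observe();p=np.array(s['eef_pos']); c=(494,314,.065)
r=p[:2]-c[:2]; yc=-np.sin(c[2])*r[0]+np.cos(c[2])*r[1]; xc=np.cos(c[2])*r[0]+np.sin(c[2])*r[1]
print('carrier x,y',xc,yc,'tip z',p[2]+B, s['wrist_force'])
cur=np.array([yc,p[2]+B])
for th in [1.685,1.5,1.35,1.2,1.05,.9,.75,.6,.45,.3,.15,.0]:
    n=np.array([np.sin(th),np.cos(th)]); b=np.array([92-176*np.cos(th),48+176*np.sin(th)])
    P=b+4*n+[11,0] 
    if th>1.3: P[1]-=12*(th-1.3)/.385
    d=P-cur; print(th,P.round(),'shift x',round(d[0]/60,2),'z',round(-d[1]/60,2)); cur=P
g=viewer.grab_frame('side')
save('s18',overlay(g,(494,314,.065),1.685,(150,330,120,270),4.4))
E
```

```text
time: 61.88
eef_pos: [485.7, 461.7, 171.8]
tcp_rot: [0.684, 0.729, 0.001, 0.0]
wrist_force: [0.5, -0.6, -0.4]
opening: 0.002
carrier x,y 1.3010784715474077 147.95472555228707 tip z 204.83851320774352 [ 0.51902016 -0.64798125 -0.42929455]
1.685 [127. 210.] shift x -0.35 z -0.09
1.5 [ 95. 218.] shift x -0.54 z -0.12
1.35 [ 68. 219.] shift x -0.44 z -0.02
1.2 [ 43. 213.] shift x -0.42 z 0.09
1.05 [ 19. 203.] shift x -0.4 z 0.18
0.9 [ -3. 188.] shift x -0.37 z 0.24
0.75 [-23. 171.] shift x -0.33 z 0.29
0.6 [-40. 151.] shift x -0.28 z 0.34
0.45 [-54. 128.] shift x -0.23 z 0.38
0.3 [-64. 104.] shift x -0.17 z 0.41
0.15 [-70.  78.] shift x -0.11 z 0.43
0.0 [-73.  52.] shift x -0.04 z 0.44
```

View pics/s18.png

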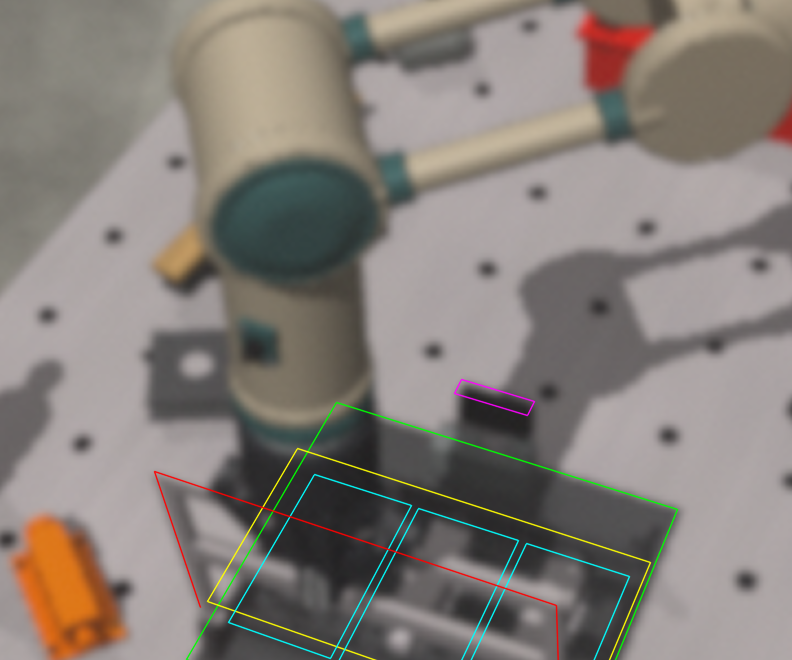

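```bash
python3 -m handwheel '[[[-0.17,0,0],[0,0,0],0],[[-0.18,0,0],[0,0,0],0],[[-0.27,0,-0.05],[0,0,0],0],[[-0.27,0,-0.05],[0,0,0],0],[[-0.22,0,0],[0,0,0],0],[[-0.22,0,0],[0,0,0],0],[[-0.21,0,0],[0,0,0],0],[[-0.21,0,0.05],[0,0,0],0],[[-0.2,0,0.06],[0,0,0],0],[[-0.2,0,0.08],[0,0,0],0],[[0,0,0],[0,0,0],0]]'
python3 - <<'E'
from h import *
s=ctrl.observe();p=np.array(s['eef_pos']); c=(494,314,.065)
r=p[:2]-c[:2]; print('carrier y',-np.sin(c[2])*r[0]+np.cos(c[2])*r[1],'tip z',p[2]+33,s['wrist_force'])
g=viewer.grab_frame('side')
save('s19',overlay(g,(494,314,.065),1.05,(150,330,150,300),4.4))
E
```

```text
time: 63.3
eef_pos: [492.9, 330.5, 164.4]
tcp_rot: [0.684, 0.729, -0.001, 0.001]
wrist_force: [-0.2, -0.2, 0.4]
opening: 0.003
carrier y 16.52986451530285 tip z 197.35397972326493 [-0.17223152 -0.19799112  0.37691007]
```

View pics/s19.png

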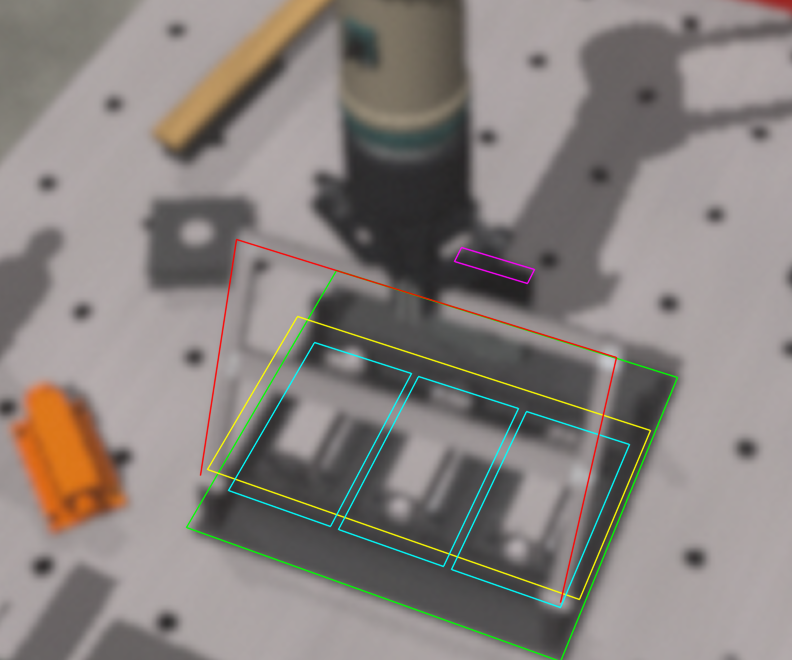

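```bash
python3 -m handwheel '[[[-0.17,0,0.08],[0,0,0],0],[[-0.17,0,0.09],[0,0,0],0],[[-0.17,0,0.14],[0,0,0],0],[[-0.16,0,0.15],[0,0,0],0],[[-0.14,0,0.17],[0,0,0],0],[[-0.14,0,0.17],[0,0,0],0],[[-0.12,0,0.19],[0,0,0],0],[[-0.11,0,0.19],[0,0,0],0],[[-0.09,0,0.2],[0,0,0],0],[[-0.08,0,0.21],[0,0,0],0],[[0,0,0],[0,0,0],0]]'
python3 - <<'E'
from h import *
s=ctrl.observe();p=np.array(s['eef_pos']); c=(494,314,.065)
r=p[:2]-c[:2]; print('carrier y',-np.sin(c[2])*r[0]+np.cos(c[2])*r[1],'tip z',p[2]+33,s['wrist_force'])
g=viewer.grab_frame('side')
save('s20',overlay(g,(494,314,.065),0.3,(150,330,150,300),4.4))
E
```

```text
time: 64.72
eef_pos: [496.8, 251.2, 67.8]
tcp_rot: [0.684, 0.729, -0.002, -0.001]
wrist_force: [-0.7, -0.7, 0.4]
opening: -0.003
carrier y -62.84992660709727 tip z 100.78748942790786 [-0.70670967 -0.73551526  0.38614944]
```

View pics/s20.png

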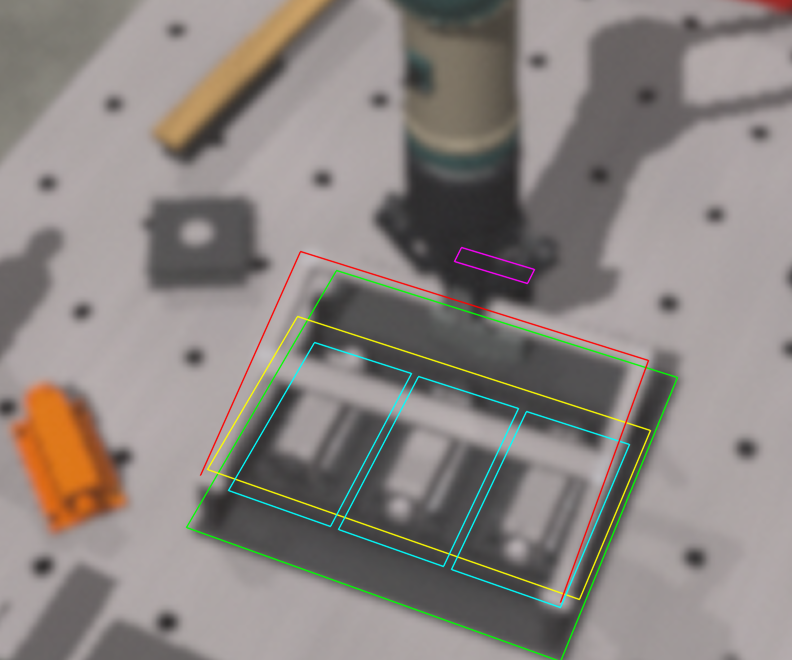

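```bash
python3 -m handwheel '[[[-0.06,0,0.2],[0,0,0],0],[[-0.05,0,0.2],[0,0,0],0],[[-0.03,0,0.15],[0,0,0],0],[[-0.02,0,0.1],[0,0,0],0],[[0,0,0.05],[0,0,0],0],[[0,0,0],[0,0,0],0]]'
python3 -m handwheel '[[[0,0,0.05],[0,0,0],0],[[0,0,0],[0,0,0],0]]'
python3 - <<'E'
from h import *
s=ctrl.observe();p=np.array(s['eef_pos']); c=(494,314,.065)
r=p[:2]-c[:2]; print('carrier y',-np.sin(c[2])*r[0]+np.cos(c[2])*r[1],'tip z',p[2]+33,s['wrist_force'])
g=viewer.grab_frame('side')
save('s21',overlay(g,(494,314,.065),0.0,(150,330,150,300),4.4))
E
```

```text
time: 65.53
eef_pos: [498.5, 242.1, 27.1]
tcp_rot: [0.684, 0.729, -0.0, -0.0]
wrist_force: [0.5, 0.3, 0.2]
opening: 0.001
time: 65.78
eef_pos: [498.9, 242.3, 24.4]
tcp_rot: [0.684, 0.729, -0.0, 0.0]
wrist_force: [0.2, -0.2, -0.0]
opening: -0.0
carrier y -71.84787413654054 tip z 57.41137318935271 [ 0.21671603 -0.24573795 -0.02951486]
```

View pics/s21.png

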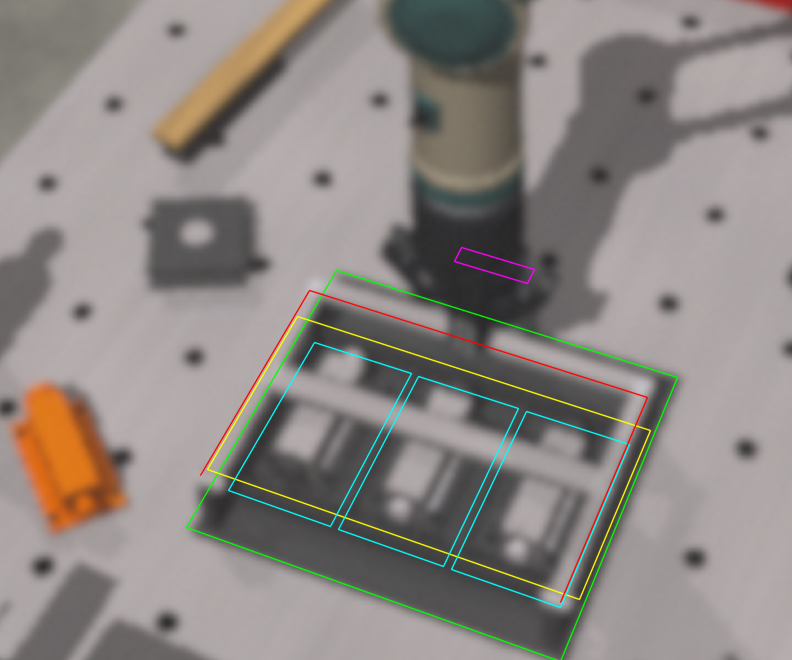

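```bash
python3 -m handwheel '[[[0,0,0.05],[0,0,0],0],[[0,0,0.03],[0,0,0],0],[[0,0,0],[0,0,0],0]]'
python3 -m handwheel '[[[0,0,0.04],[0,0,0],0],[[0,0,0],[0,0,0],0]]'
```

```text
time: 66.2
eef_pos: [498.8, 242.3, 19.5]
tcp_rot: [0.684, 0.729, -0.0, -0.0]
wrist_force: [-0.6, -0.4, -0.3]
opening: 0.001
time: 66.45
eef_pos: [498.7, 242.3, 17.0]
tcp_rot: [0.684, 0.729, -0.0, -0.0]
wrist_force: [-0.4, 1.0, -0.9]
opening: 0.003
```

```bash
python3 -m handwheel '[[[0,0,0.04],[0,0,0],0],[[0,0,0.02],[0,0,0],0]]'
python3 - <<'E'
from h import *
g=viewer.grab_frame('side')
save('s22',overlay(g,(494,314,.065),0.0,(190,330,180,290),5.5))
W=world(g)
E
```

```text
time: 66.7
eef_pos: [499.0, 242.4, 16.1]
tcp_rot: [0.684, 0.729, 0.0, 0.0]
wrist_force: [-6.1, -2.2, 23.4]
opening: 0.003
```

View pics/s22.png

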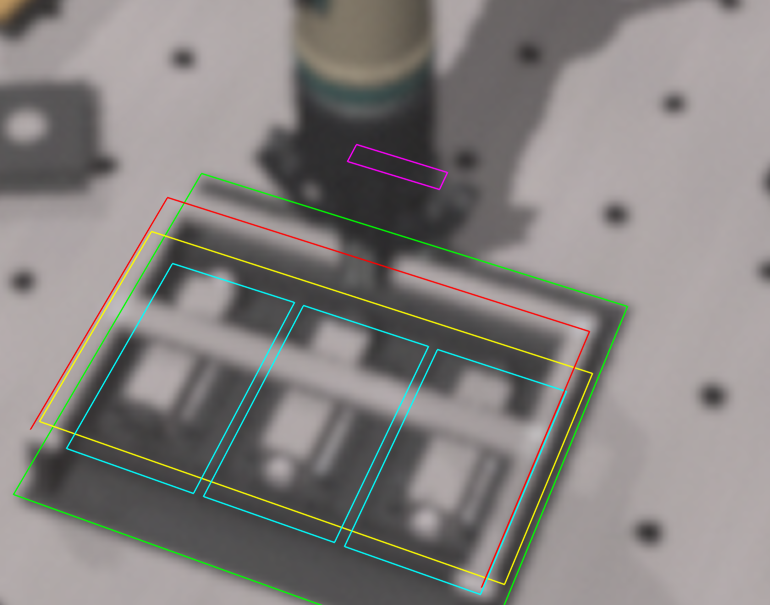

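```bash
python3 -m handwheel '[[[0,0,-0.2],[0,0,0],0],[[0.3,0,-0.6],[0,0,0],0],[[0.5,0,-0.8],[0,0,0],0],[[0.5,0,-0.6],[0,0,0],0],[[0.5,0,0],[0,0,0],0],[[0,0,0],[0,0,0],0]]'
python3 - <<'E'
from h import *
f=viewer.grab_frame('top');g=viewer.grab_frame('side')
for c in (f,g):
    for n in ('lock_grip','holddown_bar'):
        for d in viewer.spot_point(c,n): print(n,np.round(d['location'],1),round(d['conf'],2))
save('s23',overlay(g,(494,314,.065),0.0,(190,330,180,290),5.5))
save('t23',overlay(f,(494,314,.065),0.0,(130,250,155,270),6))
for c in (f,g):
    W=world(c); s=(c['range_z']>0)&(W[...,2]>75)&(W[...,2]<110)&(abs(W[...,0]-500)<45)&(abs(W[...,1]-191)<30); q=W[s]; 
    if len(q): print(len(q),q.mean(0).round(1),cv2.minAreaRect(q[:,:2].astype(np.float32)))
plan(501.9,192.2,130,3.7)
E
```

```text
time: 67.5
eef_pos: [491.8, 352.0, 146.0]
tcp_rot: [0.683, 0.73, 0.001, -0.0]
wrist_force: [-0.6, -0.5, 0.5]
opening: 0.001
lock_grip [496.4 193.7  80.7] 0.39
lock_grip [494.3 313.3  -2.2] 0.32
holddown_bar [499.9 226.8  51.1] 0.86
holddown_bar [ 8.067e+02  1.540e+01 -4.000e-01] 0.4
lock_grip [496.8 190.   77.5] 0.65
holddown_bar [497.8 233.2  48.3] 0.74
83 [498.8 190.8  89.7] ((498.6448669433594, 190.75376892089844), (54.74654006958008, 13.24968147277832), 1.272834062576294)
66 [489.  194.7  88.6] ((493.6737976074219, 193.59471130371094), (48.86074447631836, 17.18092918395996), 4.655557632446289)
t 67.8 pos [491.8 349.1 145.2] yaw 93.6 tilt [-0.001 -0.001] J [ 0.5   0.35  1.52 -0.    1.27  0.44] open 0.0
  shift(units, tool now) [-2.619  0.003  0.255] rot(units) [-1.000e-03  1.000e-02  1.124e+01] shift if rotated first [-1.00e-03  2.62e+00  2.53e-01]
```

View pics/s23.png

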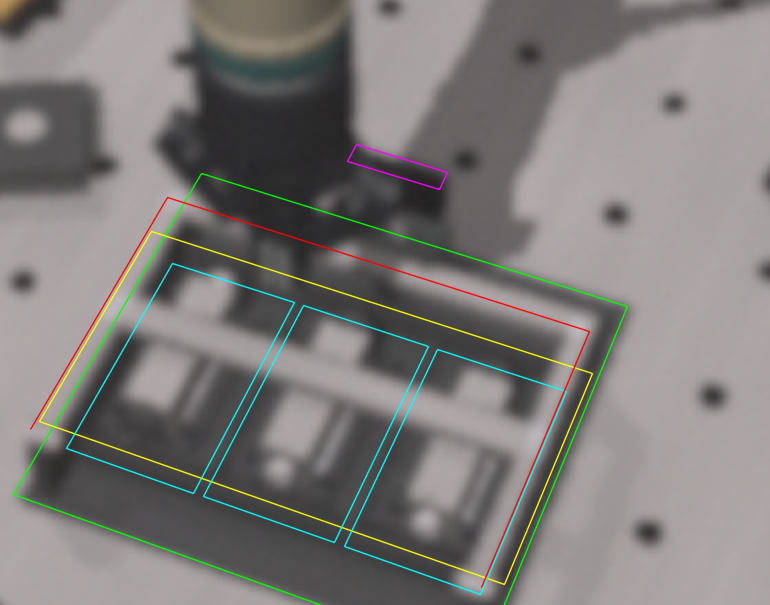

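View pics/t23.png

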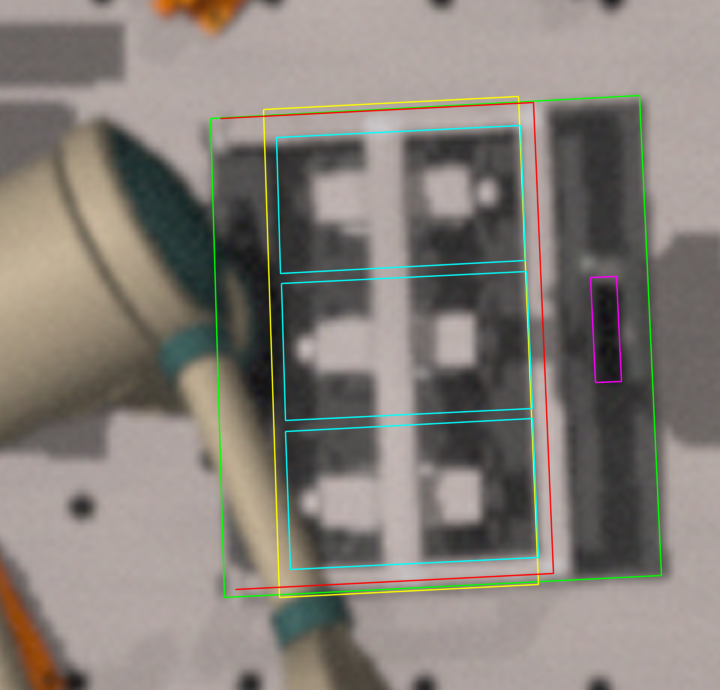

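```bash
python3 -m handwheel '[[[-0.4,0,0],[0,0,0],40],[[-0.6,0,0],[0,0,0],40],[[-0.6,0,0],[0,0,0],40],[[-0.6,0,0],[0,0,0],40],[[-0.3,0,0],[0,0,0],40],[[-0.12,0,0],[0,0,0],40],[[0,0,0],[0,0,0],40]]'
python3 -m handwheel '[[[0,0,0],[0,0,1],40],[[0,0,0],[0,0,1],40],[[0,0,0],[0,0,1],40],[[0,0,0],[0,0,1],40],[[0,0,0],[0,0,1],40],[[0,0,0],[0,0,1],40],[[0,0,0],[0,0,1],40],[[0,0,0],[0,0,1],40],[[0,0,0],[0,0,1],40],[[0,0,0],[0,0,1],40],[[0,0,0],[0,0,1],40],[[0,0,0],[0,0,0.25],40]]' 40
python3 - <<'E'
from h import *
plan(499.5,191.5,30,3.7)
E
```

```text
time: 68.68
eef_pos: [502.1, 193.2, 145.7]
tcp_rot: [0.684, 0.729, 0.0, -0.0]
wrist_force: [-1.1, -0.3, 0.2]
opening: 0.474
time: 70.18
eef_pos: [501.9, 194.4, 145.5]
tcp_rot: [0.999, 0.033, -0.0, -0.0]
wrist_force: [-0.5, -0.2, 0.1]
opening: 0.47
t 70.17 pos [501.9 194.4 145.5] yaw 3.7 tilt [-0.  0.] J [0.24 0.25 1.66 0.   1.22 1.75] open 40.1
  shift(units, tool now) [-0.043  0.046  1.926] rot(units) [-0.003  0.001  0.005] shift if rotated first [-0.044  0.045  1.926]
```

```bash
python3 -m handwheel '[[[-0.04,0.04,0.4],[0,0,0],40],[[0,0,0.5],[0,0,0],40],[[0,0,0.4],[0,0,0],40],[[0,0,0.3],[0,0,0],40],[[0,0,0],[0,0,0],40],[[0,0,0],[0,0,0],40]]'
python3 - <<'E'
from h import *
plan(499.5,191.5,30,3.7)
g=viewer.grab_frame('side'); p=np.array(ctrl.observe()['eef_pos'])
mark(g,[p+[0,0,36]],210,310,150,240,7,'s24')
f=viewer.grab_frame('top'); mark(f,[p+[0,0,36]],190,280,170,260,7,'t24')
E
```

```text
time: 70.92
eef_pos: [500.4, 191.2, 50.3]
tcp_rot: [0.999, 0.033, 0.001, -0.0]
wrist_force: [0.4, -0.2, 0.9]
opening: 0.471
t 70.92 pos [500.4 191.2  50.3] yaw 3.7 tilt [0.001 0.   ] J [0.24 0.34 1.81 0.   0.99 1.74] open 40.2
  shift(units, tool now) [-0.015 -0.006  0.338] rot(units) [-0.002 -0.008  0.004] shift if rotated first [-0.014 -0.006  0.338]
```

View pics/s24.png

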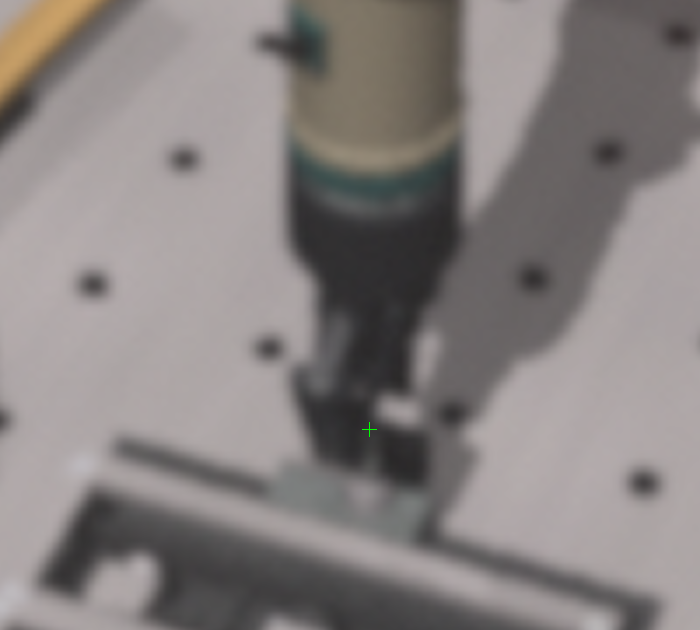

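View pics/t24.png

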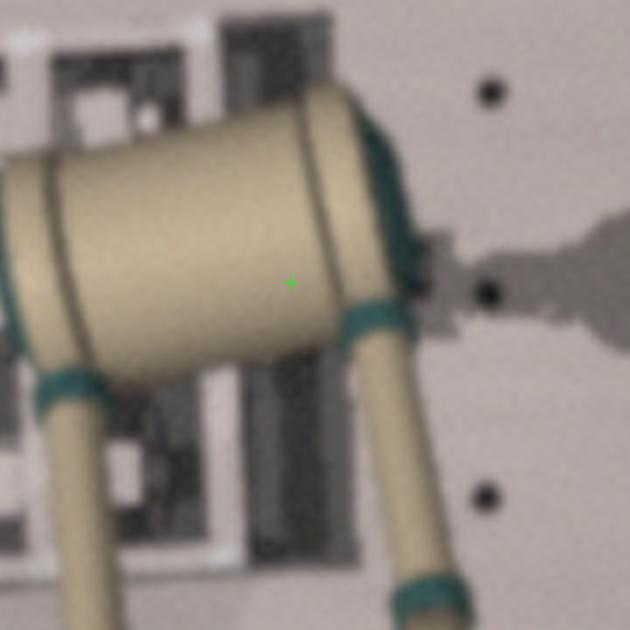

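```bash
python3 -m handwheel '[[[-0.01,0,0.15],[0,0,0],40],[[0,0,0.1],[0,0,0],40],[[0,0,0.06],[0,0,0],40],[[0,0,0],[0,0,0],40]]'
python3 -m handwheel '[[[0,0,0],[0,0,0],25],[[0,0,0],[0,0,0],10],[[0,0,0],[0,0,0],8],[[0,0,0],[0,0,0],8],[[0,0,0],[0,0,0],8],[[0,0,0],[0,0,0],8]]' 40
python3 - <<'E'
from h import *
plan(499.5,191.5,30,3.7)
print(ctrl.observe()['ft_torque'])
E
```

```text
time: 71.53
eef_pos: [498.9, 190.5, 30.6]
tcp_rot: [0.999, 0.032, -0.0, 0.0]
wrist_force: [0.1, 0.2, 0.1]
opening: 0.471
time: 72.28
eef_pos: [499.3, 192.4, 31.4]
tcp_rot: [0.999, 0.032, 0.0, -0.001]
wrist_force: [-0.8, 5.5, 0.5]
opening: 0.16
t 72.28 pos [499.3 192.4  31.4] yaw 3.7 tilt [0.001 0.003] J [0.24 0.36 1.83 0.   0.95 1.74] open 13.7
  shift(units, tool now) [0.002 0.015 0.024] rot(units) [-0.019 -0.006 -0.005] shift if rotated first [0.002 0.014 0.024]
[0.65092331 0.07490885 0.14227354]
```

```bash
python3 -m handwheel '[[[0,-0.03,0],[0,0,0],8],[[0,0,0],[0,0,-0.5],8],[[0,0,0],[0,0,-0.8],8],[[0,0,0],[0,0,-0.8],8],[[0,0,0],[0,0,-0.8],8],[[0,0,0],[0,0,0],8]]' 60
python3 - <<'E'
from h import *
plan(499.5,191.5,30,3.7)
print(ctrl.observe()['ft_torque'])
E
```

```text
time: 73.03
eef_pos: [499.5, 191.6, 31.5]
tcp_rot: [0.973, 0.232, 0.0, 0.001]
wrist_force: [0.7, -3.9, 3.7]
opening: 0.154
t 73.03 pos [499.5 191.6  31.5] yaw 26.8 tilt [ 0.001 -0.001] J [ 0.24  0.36  1.83 -0.    0.95  1.34] open 13.1
  shift(units, tool now) [-0.001  0.001  0.025] rot(units) [ 0.011 -0.004  2.888] shift if rotated first [-0.     0.001  0.025]
[-0.4481307   0.05846788 -0.06455568]
```

```bash
python3 -m handwheel '[[[0,0,0],[0,0,-0.8],8],[[0,0,0],[0,0,-0.8],8],[[0,0,0],[0,0,-0.8],8],[[0,0,0],[0,0,-0.8],8],[[0,0,0],[0,0,0],8]]'
python3 - <<'E'
from h import *
plan(499.5,191.5,30,3.7)
print(ctrl.observe()['ft_torque'])
E
```

```text
time: 73.65
eef_pos: [500.1, 190.9, 31.5]
tcp_rot: [0.897, 0.442, 0.0, 0.002]
wrist_force: [2.4, -6.0, 3.0]
opening: 0.151
t 73.65 pos [500.1 190.9  31.5] yaw 52.5 tilt [ 0.002 -0.003] J [ 0.24  0.36  1.83 -0.    0.95  0.89] open 12.9
  shift(units, tool now) [ 0.001 -0.015  0.026] rot(units) [ 2.400e-02 -4.000e-03  6.095e+00] shift if rotated first [-0.01  -0.011  0.026]
[-0.64271368 -0.02687828  0.06550427]
```

```bash
python3 -m handwheel '[[[0,0,0],[0,0,-0.8],8],[[0,0,0],[0,0,-0.8],8],[[0,0,0],[0,0,-0.8],8],[[0,0,0],[0,0,-0.7],8],[[0,0,0],[0,0,0],8]]'
python3 - <<'E'
from h import *
plan(499.5,191.5,30,78.2)
print(ctrl.observe()['ft_torque'])
E
```

```text
time: 74.28
eef_pos: [500.9, 190.5, 31.5]
tcp_rot: [0.781, 0.624, 0.0, 0.002]
wrist_force: [3.0, -7.2, 2.0]
opening: 0.145
t 74.28 pos [500.9 190.5  31.5] yaw 77.3 tilt [ 0.003 -0.003] J [ 0.24  0.36  1.83 -0.    0.95  0.46] open 12.4
  shift(units, tool now) [ 0.011 -0.027  0.025] rot(units) [ 0.028  0.017 -0.114] shift if rotated first [ 0.011 -0.027  0.025]
[-0.68001522 -0.24433383  0.21347719]
```

```bash
python3 -m handwheel '[[[0,0,0],[0,0,0],40],[[0,0,0],[0,0,0],40],[[0,0,0],[0,0,0],40],[[0,0,-0.2],[0,0,0],40],[[0,0,-0.6],[0,0,0],40],[[0,0,-0.9],[0,0,0],40],[[-0.5,0,-0.9],[0,0,0],40],[[-0.9,0,-0.3],[0,0,0],40],[[-0.9,0,0],[0,0,0],40],[[-0.9,0,0],[0,0,0],40],[[-0.6,0,0],[0,0,0],40],[[0,0,0],[0,0,0],40]]'
python3 - <<'E'
from h import *
f=viewer.grab_frame('top');g=viewer.grab_frame('side')
c=(494,314,.065)
save('s25',overlay(g,c,0.0,(190,330,180,290),5.5))
save('t25',cv2.resize(f['frame'],None,fx=6,fy=6,interpolation=cv2.INTER_CUBIC)[155*6:270*6,130*6:250*6])
save('t26',f['frame'],1.5)
for cc in (f,g):
    W=world(cc); s=(cc['range_z']>0)&(W[...,2]>75)&(W[...,2]<110)&(abs(W[...,0]-500)<45)&(abs(W[...,1]-191)<40); q=W[s]
    if len(q)>5: print(len(q),q.mean(0).round(1),cv2.minAreaRect(q[:,:2].astype(np.float32)))
    for n in ('latch_a','magnet','tape','wire_brush'):
        for d in viewer.spot_point(cc,n): print(n,np.round(d['location']),round(d['conf'],2))
    for x in (-120,-60,60,120):
        wpt=c2w([x,-84,52],c); u,v=proj(cc,wpt)[0].round().astype(int); print('bar',x,W[v,u].round(1))
E
```

```text
time: 75.78
eef_pos: [448.4, -31.8, 206.0]
tcp_rot: [0.782, 0.623, 0.0, 0.001]
wrist_force: [-0.6, 0.7, -0.3]
opening: 0.469
76 [499.  190.7  90.3] ((498.9747009277344, 190.8458251953125), (54.33949661254883, 13.651863098144531), 78.95855712890625)
latch_a [494. 316.   7.] 0.92
latch_a [576. 320.   2.] 0.85
latch_a [732. 429.  -1.] 0.84
latch_a [ 507. -388.    5.] 0.71
latch_a [ 505. -304.    8.] 0.65
latch_a [408. 310.   7.] 0.59
latch_a [331. 555.   2.] 0.59
latch_a [502. 188.  83.] 0.45
magnet [752. 204.  -1.] 0.74
magnet [ 478. -345.   -0.] 0.2
tape [ 773. -233.   -3.] 0.59
wire_brush [806.  14.  -1.] 0.9
bar -120 [379.  221.1  50.2]
bar -60 [438.  225.9  47.9]
bar 60 [560.6 234.6  54.6]
bar 120 [617.6 239.2  54.9]
98 [496.  196.1  88. ] ((498.21038818359375, 193.17855834960938), (57.4623908996582, 17.769851684570312), 79.83074951171875)
latch_a [406. 310.   1.] 0.98
latch_a [577. 321.   4.] 0.97
latch_a [327. 553.  -0.] 0.79
latch_a [729. 420.  -2.] 0.76
latch_a [ 508. -383.    3.] 0.73
latch_a [ 506. -305.    2.] 0.65
latch_a [492. 315.   3.] 0.56
latch_a [494. 313.  -0.] 0.52
magnet [748. 205.  -1.] 0.9
tape [796.  16.  -2.] 0.37
wire_brush [799.  14.  -3.] 0.87
bar -120 [380.  225.3  55.2]
bar -60 [440.1 226.4  52.8]
bar 60 [560.3 232.   49.3]
bar 120 [619.1 237.9  50.2]
```

View pics/s25.png

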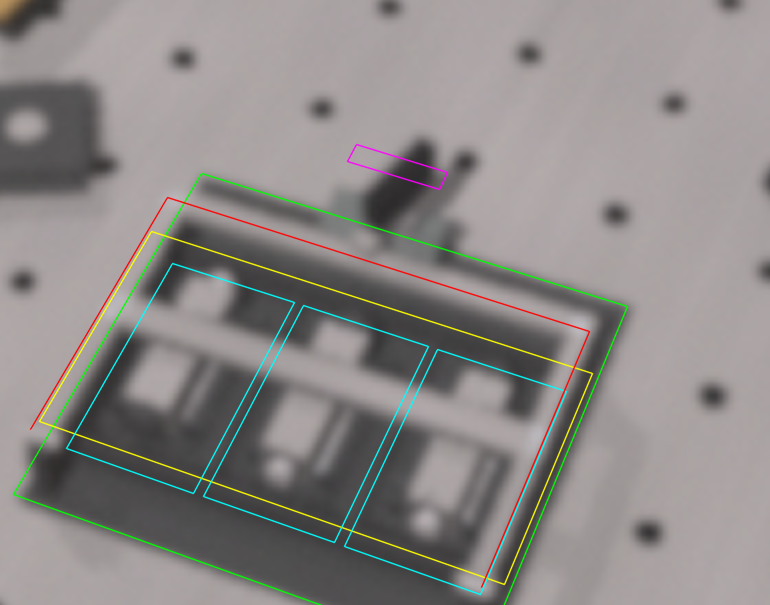

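View pics/t25.png

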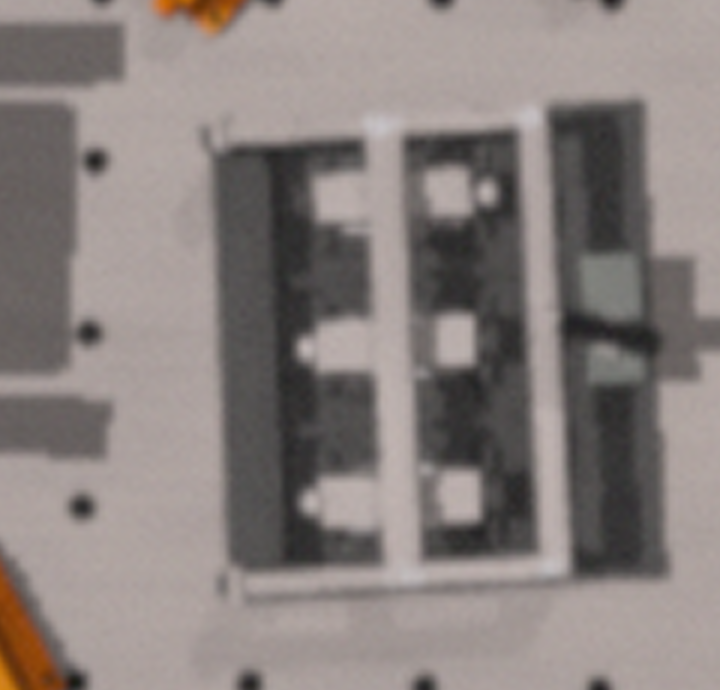

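View pics/t26.png

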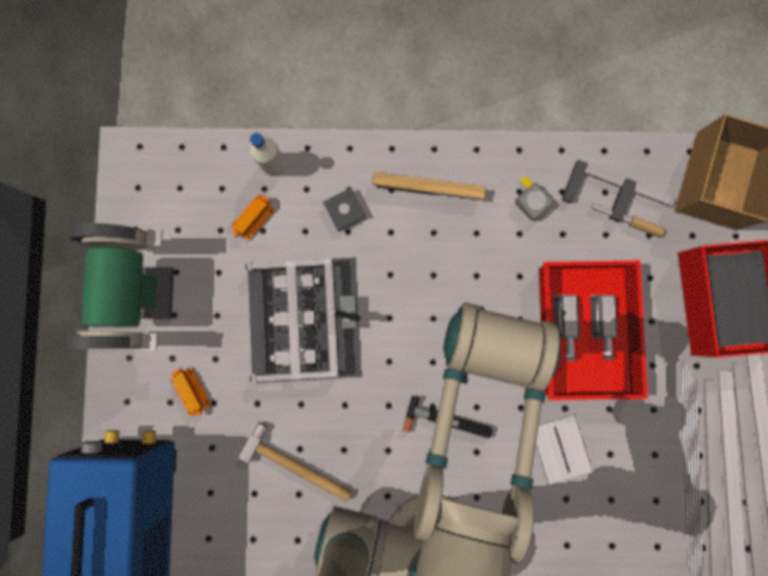

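Run:
```python
from plant import ctrl
print(ctrl.close_job()); print(ctrl.observe()['time'])
```

```text
the job is handed in; nothing more can be done
None
the job is handed in; nothing more can be done
```

I sorted the five latches I found, locked the carrier and handed the job in. The last clock reading before that was about 76 s. `close_job` reports no verdict, so the results below are from my own last pictures.

- **Home latches:** all three lie flat in bays of their own. My last position estimates put them a few millimetres from the bay centres.
- **Pulled-out latches:** both lie in the low red bin, with their bolts still out.
- **Hold-down frame:** down. It came against its stop at about 23 N, and the free bar's top reads about 52 mm, as it should when level.
- **Lock knob:** measured at about 75° (1.31 rad), past its click.
- **Other things:** the wire brush, magnet and tape are where they started, to the eye and by the position checks. The two orange look-alikes were not touched. The gripper was up and clear of everything.

Three checks failed or disagreed:

- **First grasp:** it closed on air. The cameras and the later contact with the frame showed the fingertips 30 to 36 mm higher than the reported TCP. I allowed for that from then on.
- **Last tape check:** the side-camera network placed the tape on the wire brush, with low confidence. The top view showed it unmoved.
- **Frame bar height:** the last depth readings scattered between 48 and 55 mm, which I took as sensor noise.

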